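# Lay, station and cam-lock a dry-stone sample wall

## Robot

A 7-joint arm with a two-finger parallel gripper is mounted at the origin on the work surface. World frame = base frame: x ahead of the robot, y to its left, z up, the work surface at z = 0. Lengths are in m, angles in rad, forces in N, time in s.
With the tool pointing down it reaches from about 0.4 to 0.85 m from the base axis. Payload 10.4 kg.
Tool frame: the origin (TCP) lies midway between the tips of the shut fingers; the grasp point (between the pads) lies 19 mm behind it; z points along the fingers, y is the direction in which the jaws open and shut (so a half turn about z gives the same grasp; the last joint's range is limited). The gripper opens to 85 mm and grips with 20 to 120 N. Pads are 22 mm wide; open, the fingers measure 114 mm over their backs; the gripper's body (76 mm by 85 mm) begins 54 mm behind the grasp point. The pads swing forward as they close: fully open they stand 13 mm farther back than shut.
Start: joints at [-1.32, 0.332, -0.065, 1.46, 0.022, 1.35, -0.088], TCP at [0.169, 0.602, 0.231] pointing down, gripper open.
Joint ranges: [-2.6, 2.6], [-0.5, 2.12], [-1.47, 1.34], [0.16, 2.42], [-1.27, 4.41], [0.06, 2.06], [-2.6, 2.6]. Speed limits (rad/s): [2.22, 2.22, 2.79, 2.79, 3.14, 3.14, 3.14].

## Interface

Orientations are given as a unit quaternion [x, y, z, w].
In Python, from workcell import manip, viewer gives the robot as it stands.
- The arm moves only by the tool move_arm, never from a script. Its argument "deltas" is a list of rows, each a list of 7 numbers: the shift along the tool's x, y, z in m, then the turn, a rotation vector about the tool's x, y, z in degrees, then the opening, from -1 (shut) to 1 (fully open). In form: [[dx, dy, dz, wx, wy, wz, gripper], ...]. A call has 1 to 10 rows; each row shifts and turns the commanded pose from where the row before left it, along the tool's axes as they then stand; what a row does not reach is not made up. A row lasts 1/8 s, in which the tool goes at most 62.5 mm and 10.7 degrees, less where a joint would pass 70% of its speed; a pose out of reach is approached as far as the arm can. A call with a gripper value outside its range is refused whole. The fingers move at their own pace and stop on an object; "force" is the grip in N (left out, the last holds). Time passes only in rows, so rows that do not move let the fingers close. It gives the time, the measured TCP pose, the force and the opening at its end, in the units of the state.
- manip.get_obs(): the state, without advancing time (a new reading comes with each control period).
- viewer.camera(name): name is "scene" or "top" or "wrist"; returns (picture, depth): 480x640x3 uint8, red, green, blue; 480x640 float32, m along the optical axis (not along the pixel's ray), 0 where there is no reading.
- viewer.calibration(name): a dict with "fx", "fy", "cx", "cy" (pixels), "R" (3x3) and "t" (3): a world point X has camera coordinates R X + t; the wrist camera has in their place "T_tool_cam" (4x4, takes a point from camera to tool coordinates, whose origin is the TCP and whose axes are the flange's). Camera axes: x right, y down, z forward; pixel columns grow to the right and rows downward; lengths in m; the calibration is good to about 2 mm. A picture is of the moment at which its call begins: read the wrist's pose just before it. calibration takes no time and is no camera call.
- manip.hand_in(): hands the job in, once; it reports no verdict.
The state is a dict: "clock": time; "joint_pos": joint angles; "joint_velocities": joint speeds; "tau": joint torques, N m; "position": TCP position; "ee_rot": TCP orientation; "ft_force": force on the tool from outside, world axes, zero at the start; "torque": the same for the moment, N m; "grip_width": opening from 0.0 (shut) to 1.0 (fully open).
Only numpy, scipy, OpenCV 4.12 (cv2) and the standard library are available. Lean on these libraries where they do the work, as an engineer would, in place of code of your own. Each camera call takes 0.05 s, during which the arm holds its last target.

## Task

Put the spirit level that stands on the carrier's first course of stone into the black tray, then lay every loose limestone block on that course as a dry wall in staggered courses, each block in line with the wall and centred over a joint between two blocks right below it. Then slide the carrier along its rail into the test-station detent, and last crank the cam until the follower rests in the flat dwell, so that the lock bolt stands fully out in the carrier's slot. Leave the other things on the table alone.

Things in the scene. Friction and masses are not known exactly. Their poses are not given: they have to be found in the camera images.
- stone1: loose sawn limestone block 40 x 64 x 40 mm, 0.25 kg (scaled 0.8 to 1.2), long along its own y; origin at its centre; all blocks are alike and may go in any seat. It starts lying on the table in front of the rail; 4 or 5 blocks are present
- stone2: loose sawn limestone block 40 x 64 x 40 mm, 0.25 kg (scaled 0.8 to 1.2), long along its own y; origin at its centre; all blocks are alike and may go in any seat. It starts lying on the table in front of the rail; 4 or 5 blocks are present
- stone3: loose sawn limestone block 40 x 64 x 40 mm, 0.25 kg (scaled 0.8 to 1.2), long along its own y; origin at its centre; all blocks are alike and may go in any seat. It starts lying on the table in front of the rail; 4 or 5 blocks are present
- stone4: loose sawn limestone block 40 x 64 x 40 mm, 0.25 kg (scaled 0.8 to 1.2), long along its own y; origin at its centre; all blocks are alike and may go in any seat. It starts lying on the table in front of the rail; 4 or 5 blocks are present
- stone5: loose sawn limestone block 40 x 64 x 40 mm, 0.25 kg (scaled 0.8 to 1.2), long along its own y; origin at its centre; all blocks are alike and may go in any seat. It starts lying on the table in front of the rail; 4 or 5 blocks are present
- seat_c1 (a point): point fixed to the carrier where a block's centre belongs: second course, over the carrier's -y joint. Its y axis runs along the wall and the rail, z up. Seats are 68 mm apart along y, so laid blocks have 4 mm gaps. The first course is four like blocks fixed on the carrier, 272 mm long in all, its top 80 mm above the table; second-course centres lie at 100 mm, third at 140 mm. The wall is 40 mm thick in x
- seat_c2 (a point): point fixed to the carrier where a block's centre belongs: second course, over the middle joint. Its y axis runs along the wall and the rail, z up. Seats are 68 mm apart along y, so laid blocks have 4 mm gaps. The first course is four like blocks fixed on the carrier, 272 mm long in all, its top 80 mm above the table; second-course centres lie at 100 mm, third at 140 mm. The wall is 40 mm thick in x
- seat_c3 (a point): point fixed to the carrier where a block's centre belongs: second course, over the +y joint. Its y axis runs along the wall and the rail, z up. Seats are 68 mm apart along y, so laid blocks have 4 mm gaps. The first course is four like blocks fixed on the carrier, 272 mm long in all, its top 80 mm above the table; second-course centres lie at 100 mm, third at 140 mm. The wall is 40 mm thick in x
- seat_d1 (a point): point fixed to the carrier where a block's centre belongs: third course, over the joint between seats c1 and c2. Its y axis runs along the wall and the rail, z up. Seats are 68 mm apart along y, so laid blocks have 4 mm gaps. The first course is four like blocks fixed on the carrier, 272 mm long in all, its top 80 mm above the table; second-course centres lie at 100 mm, third at 140 mm. The wall is 40 mm thick in x
- seat_d2 (a point): point fixed to the carrier where a block's centre belongs: third course, over the joint between seats c2 and c3. Its y axis runs along the wall and the rail, z up. Seats are 68 mm apart along y, so laid blocks have 4 mm gaps. The first course is four like blocks fixed on the carrier, 272 mm long in all, its top 80 mm above the table; second-course centres lie at 100 mm, third at 140 mm. The wall is 40 mm thick in x
- level: aluminium spirit level 22 x 160 x 40 mm, 0.2 kg, long along its own y, 40 mm tall along its z; origin at its centre; starts standing on its 22 mm edge lengthwise on the first course (top at 80 mm)
- tray: fixed black open tray, 100 x 200 mm outside (long along its own y), walls 4 mm thick and 30 mm tall, floor 4 mm; origin under its centre on the table
- carrier (a joint): carrier along its rail, m: 0 at the loading end, 0.150 in the test-station detent (a sprung roller behind the rail drops into the notch of the carrier's edge, about 4 N), 0.19 at the far stop; grows as the carrier moves towards -y of the seats' frames; about 2 to 4 N of friction, stays where it is left. The carrier plate is 80 mm wide, 300 mm long, its top 40 mm above the table; the rail's foot is 100 mm wide, 560 mm long and 12 mm thick
- carrier_handle (a point): top centre of the carrier's handle, an upright black post 22 mm in diameter, 85 mm tall (top 123 mm above the table), at the carrier's +y end, 172 mm from its middle; axes as the seats' (y along the rail)
- crank (a joint): cam crank, rad, grows counter-clockwise seen from above, 0 to 4.4, turns about the upright axis at crank_axis; the cam leaves the sprung follower low up to 0.35, lifts it to 1.85, holds it at full lift in the flat dwell (centre 2.40; flat from 1.85 to 2.95) and lets it fall back beyond; about 0.25 N m of friction and up to 0.2 N m from the follower's spring, stays where it is left
- crank_handle (a point): top centre of the crank's handle, an upright black free-spinning grip 24 mm in diameter, 76 mm tall (top 130 mm above the table, its foot at 54 mm), 55 mm from crank_axis
- crank_axis (a point): point on the upright axis of the camshaft, 53 mm above the table; with crank at 0 the handle lies towards +y of the seats' frames from it. The cam's base plate about it is 110 x 110 mm, 16 mm thick
- bolt_tip (a point): tip of the follower's lock bolt; it moves out 30 mm along +x of the seats' frames from crank 0 to the dwell, and then stands in the slot between two lugs on the carrier's front edge (5 to 6 mm play each side when the carrier is in the detent)
- drum: bystander, leave alone: round stone column drum, 60 mm wide, 56 mm tall
- brush: bystander, leave alone: long-handled brush, 190 mm
- bowl: bystander, leave alone: terracotta bowl, 90 mm wide, 50 mm tall
- bottle: bystander, leave alone: amber bottle, 60 mm wide, 150 mm tall
- jar: bystander, leave alone: clear jar, 56 mm wide, 75 mm tall
Mind the look-alikes: they are no part of the job. Of the things shaped like the tray, the black one is meant.

How it is judged:
By the outcome, as a careful person would: the job done as asked, in the order asked, and still so for the second after the job is handed in, with the robot touching nothing.
Of stone1, stone2, stone3, stone4, stone5 only 4 to 5 are there at a start; the rules pass over those that are not, and their reading is None.
At some moment in a run one of stone1, stone2, stone3, stone4, stone5 may be knocked a few centimetres aside while the robot is not near it.
Once in a run the grip may slacken for a moment while it holds something.
It also fails if it takes over 210 s, if anything falls off the work surface, if the arm or the gripper's body presses on something with over 40 N, if the wrist force passes 120 N, or if a joint passes its speed limit or range.

## Working session

There is one attempt and no reset: what is moved stays moved. The work goes in short steps, Python scripts to look and compute and a tool call to move; the robot and the scene stay as the last step left them, time stands still between calls to the robot, and variables do not carry over. Pictures are saved under pics/ and viewed, and the job is handed in when it is done.

Besides the shell and the picture viewer there is one more tool, called after "Emit:" as a command line: name --pt "numbers of a row" for each row, then --argument value for the rest. move_arm: Moves the arm, as the interface text tells. Its arguments: {"type":"object","properties":{"deltas":{"type":"array"},"force":{"type":"number"}},"required":["deltas"]}

```bash
mkdir -p pics; ls
cat > h.py <<'E'
import numpy as np,cv2
from workcell import manip,viewer
def shot(name,fn):
    p,d=viewer.camera(name); cv2.imwrite('pics/'+fn+'.png',p[:,:,::-1]); np.save('pics/'+fn+'.npy',d); return p,d
def world(name,d,o=None):
    c=viewer.calibration(name)
    v,u=np.mgrid[:480,:640]
    P=np.stack([(u-c['cx'])/c['fx']*d,(v-c['cy'])/c['fy']*d,d],-1)
    if name!='wrist':
        return (P-c['t'])@np.array(c['R'])
    from scipy.spatial.transform import Rotation as R
    T=np.array(c['T_tool_cam']); P=P@T[:3,:3].T+T[:3,3]
    return P@R.from_quat(o['ee_rot']).as_matrix().T+np.array(o['position'])
E
python3 - <<'E'
from h import *
o=manip.get_obs(); print(o)
for n in('scene','top'):
    shot(n,n+'0'); print(viewer.calibration(n))
print(viewer.calibration('wrist'))
E
```

```text
pics
{'clock': 0.0, 'joint_pos': array([-1.31961455,  0.33287314, -0.06470673,  1.46096423,  0.02158717,
        1.34989917, -0.08848695]), 'joint_velocities': array([-2.00991505e-03, -2.87154080e-04,  5.89268374e-05, -2.29877753e-04,
       -7.31692686e-04, -9.75456487e-04, -6.92543309e-05]), 'tau': array([ 1.05019476e-04, -6.25468183e+01,  4.90721629e-02, -3.91590357e+01,
        1.62220857e-02,  1.02074406e-02,  1.23847983e-05]), 'position': array([0.16887729, 0.60135047, 0.23050422]), 'ee_rot': array([ 1.36444863e-01,  9.90647402e-01, -7.20834647e-04, -7.22976510e-05]), 'ft_force': array([-1.08116281, -0.5426331 ,  0.03284677]), 'torque': array([ 0.04306823, -0.00803459,  0.01352627]), 'grip_width': 1.0004469612358096}
{'fx': 612.946063834316, 'fy': 612.946063834316, 'cx': 322.0352746647724, 'cy': 236.9767448670355, 'R': array([[ 0.64362484,  0.76514667,  0.01725182],
       [ 0.52462057, -0.42466294, -0.73785814],
       [-0.55724349,  0.48395449, -0.67473531]]), 't': array([-0.34544275, -0.18480396,  1.99180365])}
{'fx': 439.88815703864174, 'fy': 439.88815703864174, 'cx': 315.9115096497559, 'cy': 242.19941004846484, 'R': array([[-0.01151975, -0.99992117, -0.00499417],
       [-0.9957706 ,  0.01192692, -0.09109702],
       [ 0.0911494 ,  0.00392364, -0.9958295 ]]), 't': array([0.03650443, 0.50158747, 1.12671167])}
{'fx': 364.8329261516779, 'fy': 364.8329261516779, 'cx': 318.74257368693776, 'cy': 235.81937497388333, 'T_tool_cam': array([[-5.97615666e-04, -9.49123095e-01, -3.14904736e-01,
         8.16721872e-02],
       [ 9.99999589e-01, -7.81717998e-04,  4.58332853e-04,
        -6.08695060e-05],
       [-6.81180996e-04, -3.14904333e-01,  9.49123173e-01,
        -1.43438276e-01],
       [ 0.00000000e+00,  0.00000000e+00,  0.00000000e+00,
         1.00000000e+00]])}
```

View pics/scene0.png

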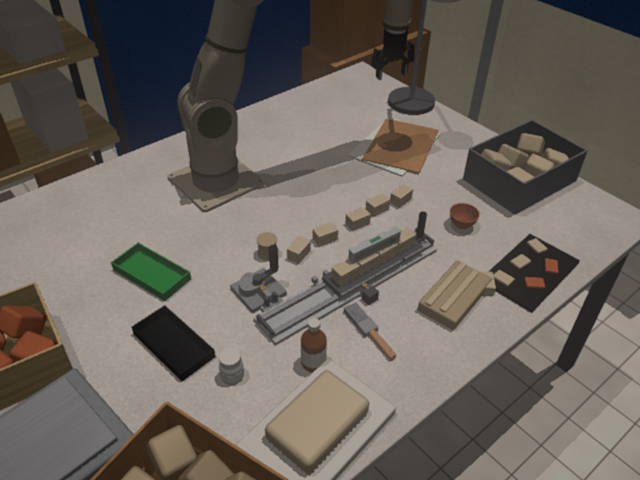

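View pics/top0.png

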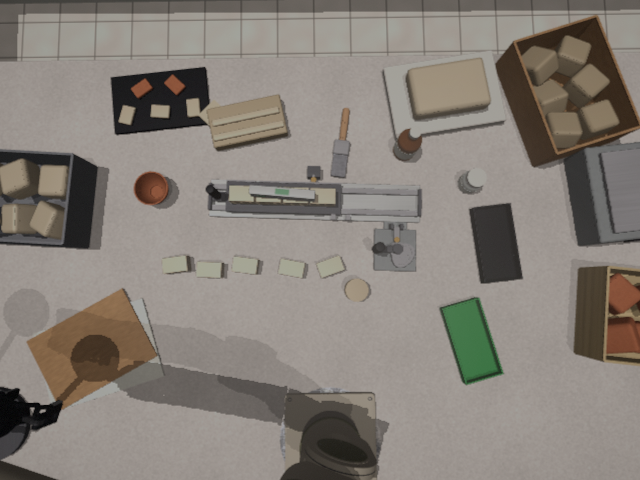

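The table shows five loose blocks in front of the rail in the top view, at about (175,264), (209,269), (245,265), (291,268) and (330,267). The level is on the carrier at (282,193). The black tray is at (496,243).

Look-alikes for the tray:
- Green tray at (470,340).
- Flat black sample board at (160,100).
- Dark bins at the edges.

I choose the open black tray at (496,243).

Look-alikes for the blocks:
- Stones in the bins.
- Chips on the black board.
- The slab at (447,87).
- The drum at (356,289).

I choose the five sawn blocks in the row.

Run:
```python
from h import *
p=cv2.imread('pics/top0.png'); d=np.load('pics/top0.npy')
c=cv2.resize(p[160:310,150:350],(800,600),interpolation=cv2.INTER_CUBIC); cv2.imwrite('pics/c1.png',c)
c=cv2.resize(p[160:310,340:540],(800,600),interpolation=cv2.INTER_CUBIC); cv2.imwrite('pics/c2.png',c)
W=world('top',d); np.save('pics/W0.npy',W)
for u,v in [(175,264),(209,269),(245,265),(291,268),(330,267),(282,192),(245,197),(496,243),(213,188),(379,247),(356,289),(600,100)]: print((u,v),W[v,u].round(4))
z=W[...,2]
# blocks: tops 30..50mm in region
m=((z>.032)&(z<.05)&(W[...,0]>.35)&(W[...,0]<.52)&(W[...,1]>-.1)).astype(np.uint8)
n,l,s,ce=cv2.connectedComponentsWithStats(m)
for i in range(1,n):
    if s[i,4]<40: continue
    P=W[l==i]; r=cv2.minAreaRect(P[:,:2].astype(np.float32)*1000); print(s[i,4],P.mean(0).round(4),np.round(r[0],1),np.round(r[1],1),round(r[2],1),np.median(P[:,2]).round(4))
```

```text
(175, 264) [0.4486 0.3932 0.0392]
(209, 269) [0.4347 0.3054 0.04  ]
(245, 265) [0.4438 0.2127 0.0423]
(291, 268) [0.4348 0.0952 0.0394]
(330, 267) [ 0.4363 -0.0049  0.0379]
(282, 192) [0.6158 0.1108 0.1209]
(245, 197) [0.6128 0.207  0.08  ]
(496, 243) [ 0.4957 -0.4461  0.0054]
(213, 188) [0.6279 0.2779 0.1202]
(379, 247) [ 0.4792 -0.1192  0.1279]
(356, 289) [ 0.3796 -0.069   0.0541]
(600, 100) [ 0.8741 -0.7331  0.0278]
400 [0.4476 0.3956 0.0402] [447.7 397.2] [40.5 65.9] 6.9 0.0404
393 [0.4436 0.2155 0.04  ] [443.9 215.8] [64.1 40.1] 81.8 0.04
389 [ 0.4376 -0.0033  0.0399] [437.9  -3.6] [40.1 64.2] 19.2 0.0401
386 [0.4349 0.0959 0.04  ] [434.9  96.1] [63.9 39.8] 78.1 0.04
401 [0.4334 0.3073 0.04  ] [433.6 307.6] [64.7 38.8] 89.5 0.0402
```

View pics/c1.png

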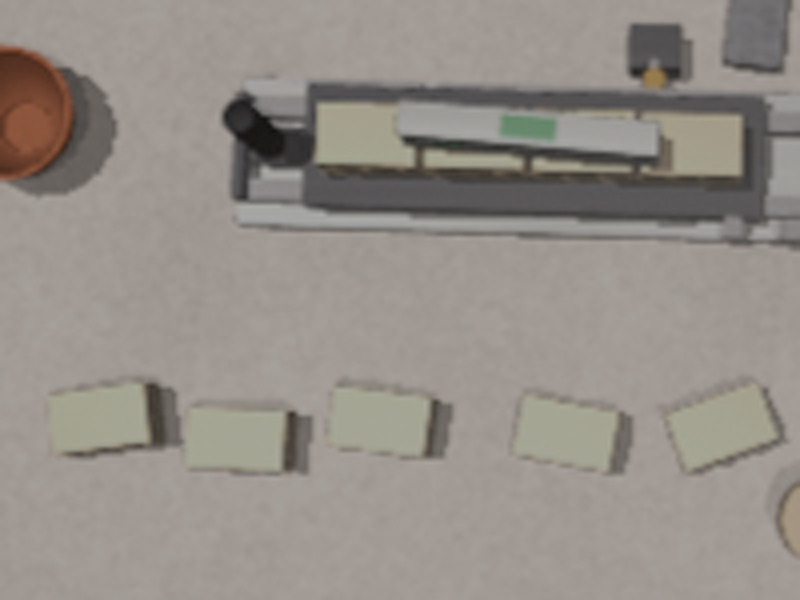

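View pics/c2.png

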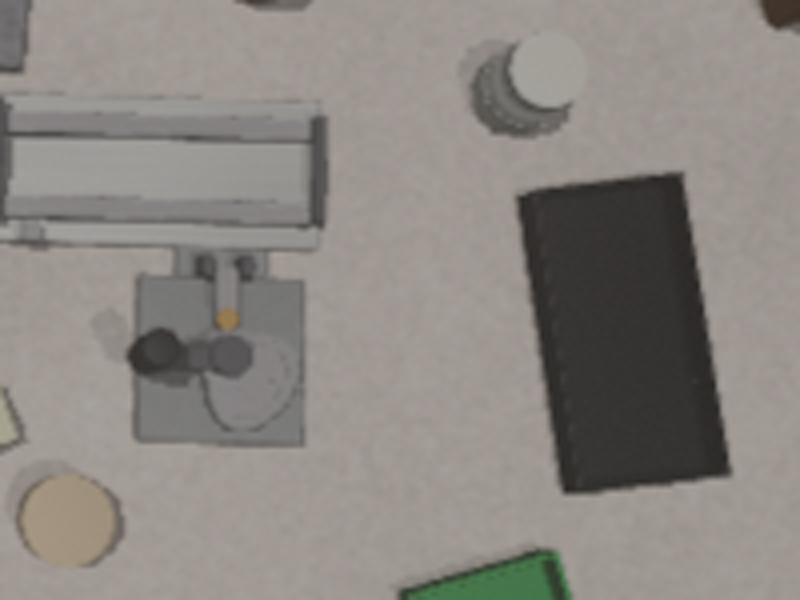

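Run:
```python
from h import *
W=np.load('pics/W0.npy'); z=W[...,2]
def box(name,zl,zh,xl,xh,yl,yh):
    m=(z>zl)&(z<zh)&(W[...,0]>xl)&(W[...,0]<xh)&(W[...,1]>yl)&(W[...,1]<yh)
    P=W[m]; r=cv2.minAreaRect(P[:,:2].astype(np.float32)*1000); print(name,len(P),np.round(r[0],1),np.round(r[1],1),round(r[2],2),'zmed',np.median(P[:,2]).round(4), 'mean',P.mean(0).round(4))
    return P
box('course',.076,.084,.5,.72,-.1,.27)
box('plate',.036,.044,.5,.72,-.03,.26)
box('level',.116,.125,.5,.72,-.1,.25)
box('handle',.118,.128,.5,.72,.22,.35)
box('crankh',.125,.135,.4,.6,-.2,-.05)
box('tray',.026,.034,.38,.62,-.56,-.36)
box('trayall',.001,.034,.38,.62,-.56,-.36)
box('rail',.008,.03,.54,.70,-.28,.35)
box('base',.012,.02,.40,.56,-.25,-.05)
box('axis?',.05,.1,.40,.56,-.25,-.05)
box('drum',.05,.06,.33,.42,-.12,-.03)
box('bowl',.04,.06,.55,.72,.36,.50)
```

```text
course 882 [617.7 116.5] [267.1  40.7] 87.62 zmed 0.0799 mean [0.6147 0.118  0.08  ]
plate 1588 [639.3 112.8] [296.4 135. ] 84.78 zmed 0.0399 mean [0.616  0.1057 0.0399]
level 583 [616.3 112.6] [159.2  22.8] 84.61 zmed 0.12 mean [0.6162 0.1126 0.12  ]
handle 66 [625.1 287.3] [19.8 20.4] 88.74 zmed 0.1224 mean [0.6246 0.2869 0.1226]
crankh 77 [ 479.8 -120.1] [21.9 21.3] 62.82 zmed 0.1297 mean [ 0.4794 -0.1199  0.1297]
tray 388 [ 494.4 -438.2] [200.2 102.6] 6.41 zmed 0.0293 mean [ 0.4928 -0.4383  0.0295]
trayall 3964 [ 500. -460.] [239.9 199.3] 0.01 zmed 0.0042 mean [ 0.4962 -0.4492  0.0078]
rail 3950 [625.9  33.1] [558.7 153.9] 87.58 zmed 0.0133 mean [ 0.6048 -0.0571  0.0155]
base 1005 [ 492.2 -167.6] [143.1 134.9] 89.26 zmed 0.0157 mean [ 0.4859 -0.1717  0.0156]
axis? 176 [ 455.6 -111.9] [ 54.4 155.1] 34.45 zmed 0.0563 mean [ 0.4712 -0.1487  0.0586]
drum 403 [377.2 -69. ] [55.6 55. ] 89.42 zmed 0.0559 mean [ 0.3773 -0.0691  0.0559]
bowl 258 [645.8 456.2] [85.6 87.3] 0.52 zmed 0.0485 mean [0.6492 0.464  0.0478]
```

```bash
cat >> h.py <<'E'
def goto(x,y,z,a):
    """print delta in tool axes to reach TCP x,y,z with tool-y at world angle a (deg, mod 180), tool down"""
    from scipy.spatial.transform import Rotation as R
    o=manip.get_obs(); M=R.from_quat(o['ee_rot']).as_matrix(); p=np.array(o['position'])
    cur=np.degrees(np.arctan2(M[1,1],M[0,1])); da=(a-cur+90)%180-90
    b=np.radians(cur+da); T=np.array([[-np.sin(b),np.cos(b),0],[np.cos(b),np.sin(b),0],[0,0,-1]]).T
    rv=np.degrees(R.from_matrix(M.T@T).as_rotvec())
    print('TCP',p.round(4),'toolY',cur.round(2),'tilt',M[:,2].round(4),'| turn(tool) ',rv.round(1),'then shift(tool)',((np.array([x,y,z])-p)@T*1000).round(1))
def blobs(W,zl,zh,xl,xh,yl,yh,minn=40):
    z=W[...,2]
    m=((z>zl)&(z<zh)&(W[...,0]>xl)&(W[...,0]<xh)&(W[...,1]>yl)&(W[...,1]<yh)).astype(np.uint8)
    n,l,s,_=cv2.connectedComponentsWithStats(m); out=[]
    for i in range(1,n):
        if s[i,4]<minn: continue
        P=W[l==i]; r=cv2.minAreaRect(P[:,:2].astype(np.float32)*1000)
        (w,h),a=r[1],r[2]
        if w<h: a=a+90   # angle of long side
        a=(a+0)%180
        out.append((np.round(r[0],1),np.round(sorted(r[1]),1),'long at %.1f'%a,'mean',(P.mean(0)*1000).round(1)))
        print(*out[-1])
    return out
E
python3 - <<'E'
from h import *
W=np.load('pics/W0.npy')
for u,v in [(397,248),(398,249),(396,240),(397,226)]: print((u,v),W[v,u].round(4))
z=W[...,2]
print('cam region'); np.set_printoptions(linewidth=250)
print((z[222:272:2,370:420:2]*1000).round().astype(int))
goto(.616,.1125,.2,-5.4)
E
```

```text
(397, 248) [ 0.4814 -0.1739  0.0604]
(398, 249) [ 0.4791 -0.177   0.0568]
(396, 240) [ 0.5038 -0.1759  0.0384]
(397, 226) [ 0.5433 -0.1841  0.0132]
cam region
[[  -1   -3    0    3   -2    0    2   13   12   10    8   11   12   10   11   14    9   12    6   13   10   12    7   11   14]
 [  -2   -4    2   -6    1   -3   -2    7   15    9   36   38    6   11    9   36 1168    5    1    0    1    3   -4    1   -2]
 [   1    0   -2    0    2    0   -1    9    9    9   36   36   11   10   17   39   36    9   -1   -4    1    3    4    0    0]
 [   2    2   -1   -1   -1   -1   -1    9    7   12   37   36   37   37   38   37   43   10    0    1   -1   -2    0   -1   -4]
 [   0    2   17   15   16   16   18   16   20   16   18   14   39   37   41   17   17   17   16   18   13   18   13   -2    3]
 [  -2   -2   13   16   15   19   18   14   18   14   13   15   37   32   38   14   12   15   16   18   16   17   12   -3   -2]
 [   0    1   17   18   16   12   15   14   17   16   15   15   35   35   35   17   13   14   18   17   16   12   18    0   -1]
 [   2    2   16   12   15   16   16   13   2
[... 1703 characters left out ...]
39   40   39   38   14   16   16   -1    2]
 [   2    0   15   16   14   15   21   15   17   16   18   21   34   36   37   37   39   39   36   13   12   16   18   -1    3]
 [  -5   -1   16   14   16   14   22   17   17   16   15   14   16   38   40   40   39   18   13   17   16   14   17    3    5]
 [  -2    0   18   15   17   13   17   16   16   15   15   19   16   16   14   17   16   16   16   17   17   13   14    0   -2]
 [  -2   -1   12   15   13   12   16   13   14   18   12   11   13   14   15    8   17   18   18   18   15   18   19   -4    2]]
TCP [0.1689 0.6014 0.2306] toolY 74.31 tilt [-3.0e-04 -1.3e-03 -1.0e+00] | turn(tool)  [-0.1  0.1 79.7] then shift(tool) [-444.6  491.1   30.6]
```

Emit:
move_arm --pt "0 0 0 0 0 10 0" --pt "0 0 0 0 0 10 0" --pt "0 0 0 0 0 10 0" --pt "0 0 0 0 0 10 0" --pt "0 0 0 0 0 10 0" --pt "0 0 0 0 0 10 0" --pt "0 0 0 0 0 10 0" --pt "0 0 0 0 0 10 0" --force 60

```text
clock: 1.1
position: [0.1689, 0.6015, 0.2308]
ee_rot: [0.743, 0.669, -0.0, 0.0]
ft_force: [-0.2, 0.1, -0.3]
grip_width: 0.501
```

Emit:
move_arm --pt "-0.02 0.02 0 0 0 0 0" --pt "-0.04 0.044 0 0 0 0 0" --pt "-0.04 0.044 0 0 0 0 0" --pt "-0.04 0.044 0 0 0 0 0" --pt "-0.04 0.044 0 0 0 0 0" --pt "-0.04 0.044 0 0 0 0 0" --pt "-0.04 0.044 0 0 0 0 0" --pt "-0.04 0.044 0 0 0 0 0" --pt "-0.04 0.044 0 0 0 0 0" --pt "-0.04 0.044 0 0 0 0 0"

```text
clock: 2.35
position: [0.5461, 0.1809, 0.2312]
ee_rot: [0.741, 0.671, 0.0, -0.0]
ft_force: [-0.3, 0.7, -0.8]
grip_width: 0.503
```

Run:
```python
from h import *
print(manip.get_obs()['clock'],manip.get_obs()['grip_width'])
goto(.6163,.1126,.16,-5.4)
```

```text
2.35 0.5027028004415809
TCP [0.5461 0.1809 0.2312] toolY -5.66 tilt [-2.e-04  2.e-04 -1.e+00] | turn(tool)  [-0.  -0.  -0.3] then shift(tool) [-61.4  76.3  71.2]
```

Emit:
move_arm --pt "-0.03 0.04 0.02 0 0 0 0" --pt "-0.031 0.036 0.02 0 0 0 0" --pt "0 0 0 0 0 0 0"

```text
clock: 2.72
position: [0.6154, 0.1095, 0.1889]
ee_rot: [0.743, 0.669, -0.002, 0.0]
ft_force: [-0.6, -0.2, -0.1]
grip_width: 0.497
```

Run:
```python
from h import *
o=manip.get_obs(); p,d=shot('wrist','w1'); W=world('wrist',d,o); np.save('pics/Ww1.npy',W)
blobs(W,.114,.127,.5,.72,-.1,.25)
blobs(W,.074,.086,.5,.72,-.1,.27,300)
goto(.6163,.1126,.09,-5.4); print(o['ft_force'])
```

```text
[618.  111.5] [ 22.1 159.3] long at 84.2 mean [618.8 120.6 120.6]
[623.7 216. ] [40.1 64.4] long at 87.4 mean [623.7 219.1  80.7]
[637.8 147.4] [ 6.6 63.7] long at 85.2 mean [637.6 145.5  80.5]
[604.7 149. ] [ 9.7 64.2] long at 85.4 mean [605.2 152.9  80.6]
[616.2  46.4] [ 40.  132.6] long at 87.4 mean [624.6  32.2  80.4]
[600.6  81.7] [ 5.9 63.5] long at 87.3 mean [600.5  88.2  80.3]
TCP [0.6149 0.1122 0.1899] toolY -5.87 tilt [-0.0021 -0.0017 -1.    ] | turn(tool)  [-0.1  0.1 -0.5] then shift(tool) [ 0.5  1.4 99.9]
[-0.56944049 -0.20556852 -0.08694596]
```

View pics/w1.png

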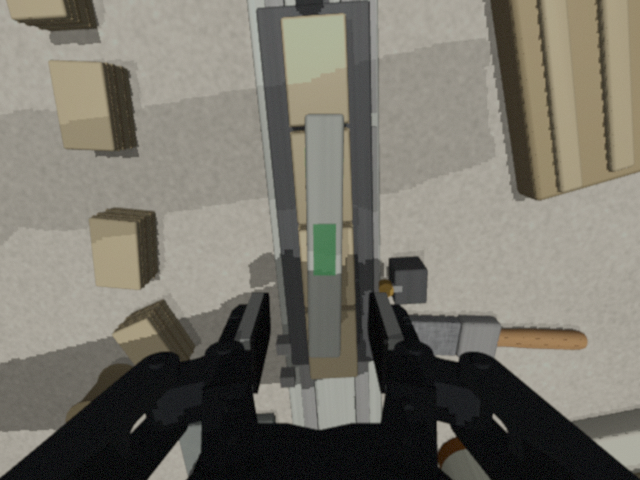

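Emit:
move_arm --pt "0 0.002 0.04 0 0 -0.5 0" --pt "0 0 0.035 0 0 0 0" --pt "0 0 0.018 0 0 0 0" --pt "0 0 0.006 0 0 0 0" --pt "0 0 0 0 0 0 0"

```text
clock: 3.4
position: [0.6172, 0.1144, 0.0931]
ee_rot: [0.738, 0.675, 0.0, 0.0]
ft_force: [-0.5, -0.3, 0.2]
grip_width: 0.503
```

Emit:
move_arm --pt "0 0 0 0 0 0 -1" --pt "0 0 0 0 0 0 -1" --pt "0 0 0 0 0 0 -1" --pt "0 0 0 0 0 0 -1" --pt "0 0 0 0 0 0 -1" --force 60

```text
clock: 4.03
position: [0.6178, 0.1141, 0.0938]
ee_rot: [0.738, 0.674, 0.001, 0.0]
ft_force: [-0.2, -0.6, 5.6]
grip_width: 0.247
```

Run:
```python
from h import *
o=manip.get_obs(); print(o['clock'],o['position'].round(4),o['ft_force'].round(1),o['grip_width'])
p,d=shot('top','t1'); W=world('top',d); 
blobs(W,.114,.127,.5,.72,-.1,.25)
goto(.4944,-.4382,.16,-83.6)
```

```text
4.025 [0.6178 0.1141 0.0938] [-0.2 -0.6  5.6] 0.24746936066131076
[609.7  57.2] [22.  47.6] long at 83.1 mean [609.7  56.6 119.5]
TCP [0.6178 0.1141 0.0938] toolY -5.19 tilt [ 0.0023  0.001  -1.    ] | turn(tool)  [ 0.1 -0.1 78.4] then shift(tool) [-184.2  535.1  -66.2]
```

Emit:
move_arm --pt "0 0 -0.015 0 0 0 -1" --pt "0 0 -0.03 0 0 0 -1" --pt "0 0 -0.035 0 0 0 -1" --pt "0 0 -0.03 0 0 0 -1" --pt "0 0 0 0 0 0 -1"

```text
clock: 4.7
position: [0.6181, 0.114, 0.2054]
ee_rot: [0.738, 0.674, 0.002, 0.001]
ft_force: [0.3, -0.1, -2.4]
grip_width: 0.247
```

Emit:
move_arm --pt "0 0 0 0 0 8 -1" --pt "0 0 0 0 0 10 -1" --pt "0 0 0 0 0 10 -1" --pt "0 0 0 0 0 10 -1" --pt "0 0 0 0 0 10 -1" --pt "0 0 0 0 0 10 -1" --pt "0 0 0 0 0 10 -1" --pt "0 0 0 0 0 8 -1" --pt "0 0 0 0 0 2.4 -1"

```text
clock: 5.82
position: [0.6162, 0.1139, 0.2012]
ee_rot: [0.999, 0.054, -0.001, 0.0]
ft_force: [0.1, 0.3, -2.9]
grip_width: 0.246
```

Emit:
move_arm --pt "-0.01 0.03 0 0 0 0 -1" --pt "-0.018 0.055 0 0 0 0 -1" --pt "-0.018 0.055 0 0 0 0 -1" --pt "-0.018 0.055 0 0 0 0 -1" --pt "-0.018 0.055 0 0 0 0 -1" --pt "-0.018 0.055 0 0 0 0 -1" --pt "-0.018 0.055 0 0 0 0 -1" --pt "-0.018 0.055 0 0 0 0 -1" --pt "-0.018 0.055 0 0 0 0 -1" --pt "-0.018 0.04 0 0 0 0 -1"

```text
clock: 7.08
position: [0.5013, -0.4142, 0.2012]
ee_rot: [0.998, 0.055, -0.001, -0.0]
ft_force: [1.0, 0.6, -1.4]
grip_width: 0.244
```

Run:
```python
from h import *
o=manip.get_obs(); print(o['clock'],o['ft_force'].round(1),o['grip_width'])
goto(.4944,-.4382,.10,-83.6)
p,d=shot('wrist','w2')
```

```text
7.075 [ 1.   0.6 -1.4] 0.24411586739908878
TCP [ 0.5013 -0.4142  0.2012] toolY -83.68 tilt [-1.6e-03  3.0e-04 -1.0e+00] | turn(tool)  [-0.   0.1 -0.1] then shift(tool) [ -9.6  23.1 101.2]
```

View pics/w2.png

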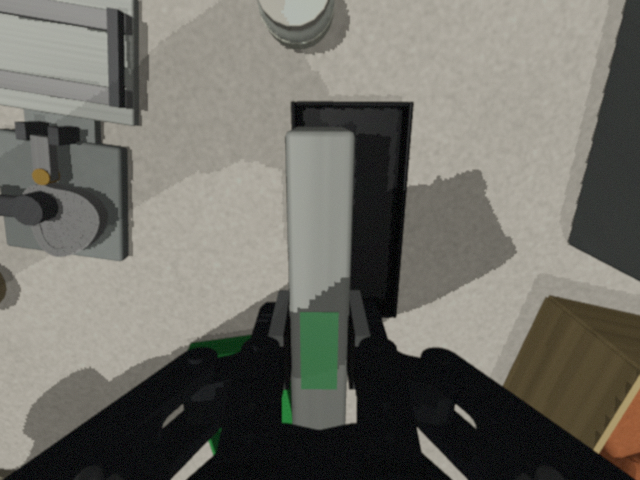

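Emit:
move_arm --pt "-0.005 0.012 0.02 0 0 0 -1" --pt "-0.005 0.011 0.05 0 0 0 -1" --pt "0 0 0.05 0 0 0 -1" --pt "0 0 0.03 0 0 0 -1" --pt "0 0 0.015 0 0 0 -1" --pt "0 0 0.01 0 0 0 -1" --pt "0 0 0 0 0 0 -1"

```text
clock: 8.0
position: [0.4957, -0.4358, 0.0272]
ee_rot: [0.998, 0.056, 0.0, -0.0]
ft_force: [-0.2, 0.4, -1.3]
grip_width: 0.245
```

Run:
```python
from h import *
o=manip.get_obs(); print(o['clock'],o['ft_force'].round(1),o['grip_width'])
goto(.4944,-.4382,.02,-83.6)
```

```text
8.0 [-0.2  0.4 -1.3] 0.2451664458396254
TCP [ 0.4957 -0.4358  0.0272] toolY -83.56 tilt [ 1.e-04  2.e-04 -1.e+00] | turn(tool)  [-0. -0.  0.] then shift(tool) [-1.6  2.2  7.2]
```

Emit:
move_arm --pt "-0.001 0.002 0.004 0 0 0 -1" --pt "0 0 0.003 0 0 0 -1" --pt "0 0 0 0 0 0 -1" --pt "0 0 0 0 0 0 -0.2" --pt "0 0 0 0 0 0 0" --pt "0 0 0 0 0 0 0" --pt "0 0 -0.03 0 0 0 0" --pt "0 0 -0.06 0 0 0 0" --pt "0 0 -0.06 0 0 0 0" --pt "0 0 -0.04 0 0 0 0"

```text
clock: 9.25
position: [0.4949, -0.4388, 0.2135]
ee_rot: [0.998, 0.056, 0.001, 0.001]
ft_force: [0.4, -0.9, -0.1]
grip_width: 0.499
```

Run:
```python
from h import *
o=manip.get_obs(); print(o['clock'],o['ft_force'].round(1),o['grip_width'])
p,d=shot('wrist','w3');W=world('wrist',d,o)
blobs(W,.035,.06,.38,.62,-.5,-.38)
p,d=shot('top','t2');W=world('top',d)
print('stones');blobs(W,.03,.05,.34,.54,-.1,.45)
```

```text
9.25 [ 0.4 -0.9 -0.1] 0.4990700291757052
[ 491.1 -437.6] [ 22.6 158.9] long at 6.0 mean [ 497.6 -437.    44.7]
stones
[447.7 396.5] [40.6 65.5] long at 97.0 mean [447.7 394.8  40. ]
[443.8 215.8] [40.3 64.6] long at 82.2 mean [443.6 215.2  40. ]
[437.9  -3.6] [40.2 64. ] long at 109.3 mean [437.6  -3.5  39.9]
[434.8  96.1] [40.2 64. ] long at 78.6 mean [434.6  95.9  40.1]
[433.7 307.5] [38.9 65.3] long at 89.3 mean [433.3 307.5  40.1]
```

View pics/w3.png

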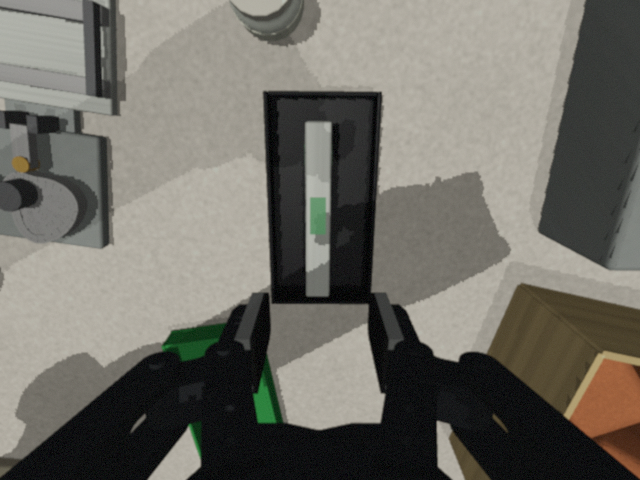

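The level stands in the black tray, centred at about (318,210). The wall is now clear, so I'll measure the bare course.

Run:
```python
from h import *
d=np.load('pics/t2.npy');W=world('top',d)
blobs(W,.072,.088,.5,.72,-.1,.27,20)
blobs(W,.118,.13,.55,.72,.25,.35,20)
z=W[...,2];m=(z>.072)&(z<.088)&(W[...,0]>.55)&(W[...,0]<.7)&(W[...,1]>-.05)&(W[...,1]<.26)
P=W[m]; c=P.mean(0); u,s,v=np.linalg.svd(P[:,:2]-c[:2],full_matrices=False); print(c,v[0],np.degrees(np.arctan2(v[0,1],v[0,0])))
q=(P[:,:2]-c[:2])@v.T; print([np.percentile(q[:,i],[0,.5,99.5,100]).round(4) for i in (0,1)])
goto(.4378,-.0036,.20,19.3)
```

```text
[622.4 217.9] [41.3 65. ] long at 86.8 mean [621.5 216.9  79.8]
[618.9 149.7] [39.4 65. ] long at 88.6 mean [618.4 149.5  79.7]
[616.6  82.5] [40.9 63.4] long at 87.8 mean [615.3  82.2  79.8]
[613.3  14.7] [40.7 62.9] long at 88.0 mean [612.5  14.2  79.8]
[625.2 287.5] [19.5 19.8] long at 175.8 mean [624.5 287.  122.8]
[0.61696342 0.11605713 0.07977607] [-0.04383463 -0.9990388 ] -92.5123445357679
[array([-0.1346, -0.132 ,  0.1325,  0.1331]), array([-0.02  , -0.0194,  0.0207,  0.0215])]
TCP [ 0.4958 -0.44    0.2155] toolY -83.6 tilt [ 0.0059 -0.0044 -1.    ] | turn(tool)  [ 0.  -0.5 77.1] then shift(tool) [-431.   -89.5   15.5]
```

Emit:
move_arm --pt "0 0 0 0 -0.5 7 0" --pt "0 0 0 0 0 10 0" --pt "0 0 0 0 0 10 0" --pt "0 0 0 0 0 10 0" --pt "0 0 0 0 0 10 0" --pt "0 0 0 0 0 10 0" --pt "0 0 0 0 0 10 0" --pt "0 0 0 0 0 10 0"

```text
clock: 10.35
position: [0.4946, -0.4379, 0.2095]
ee_rot: [0.815, -0.58, -0.004, 0.003]
ft_force: [-0.7, -0.6, -0.2]
grip_width: 0.499
```

Run:
```python
from h import *
goto(.4378,-.0036,.18,19.3)
```

```text
TCP [ 0.4946 -0.4379  0.2095] toolY -160.92 tilt [-9.2e-03  2.0e-04 -1.0e+00] | turn(tool)  [ 0.5  0.2 -0.2] then shift(tool) [-428.7  -89.9   29.5]
```

```bash
python3 - <<'E'
s=open('h.py').read()
s=s.replace("da=(a-cur+90)%180-90","phi=np.degrees(np.arctan2(y,x)); a=phi+((a-phi+90)%180-90); da=(a-cur+180)%360-180; da=da if abs(cur-np.degrees(np.arctan2(p[1],p[0]))+da)<200 else da-360*np.sign(da); print('q7',o['joint_pos'][6].round(3))")
open('h.py','w').write(s)
E
python3 - <<'E'
from h import *
goto(.4378,-.0036,.18,19.3)
E
```

```text
q7 -1.721
TCP [ 0.4946 -0.4379  0.2095] toolY -160.92 tilt [-9.2e-03  2.0e-04 -1.0e+00] | turn(tool)  [  0.3  -0.8 179.8] then shift(tool) [428.7  89.9  29.5]
```

Emit:
move_arm --pt "0 0 0 0.5 0.2 -7 0" --pt "0 0 0 0 0 -10 0" --pt "0 0 0 0 0 -10 0" --pt "0 0 0 0 0 -10 0" --pt "0 0 0 0 0 -10 0" --pt "0 0 0 0 0 -10 0" --pt "0 0 0 0 0 -10 0" --pt "0 0 0 0 0 -10 0" --pt "0 0 0 0 0 -10 0" --pt "0 0 0 0 0 -10 0"

```text
clock: 11.6
position: [0.4945, -0.4379, 0.2094]
ee_rot: [0.973, 0.231, 0.0, -0.0]
ft_force: [-1.1, -0.4, -0.1]
grip_width: 0.502
```

Emit:
move_arm --pt "0 0 0 0 0 -10 0" --pt "0 0 0 0 0 -10 0" --pt "0 0 0 0 0 -10 0" --pt "0 0 0 0 0 -10 0" --pt "0 0 0 0 0 -10 0" --pt "0 0 0 0 0 -10 0" --pt "0 0 0 0 0 -10 0" --pt "0 0 0 0 0 -10 0" --pt "0 0 0 0 0 -3 0"

```text
clock: 12.72
position: [0.4945, -0.438, 0.2094]
ee_rot: [0.576, 0.817, 0.0, -0.0]
ft_force: [-0.8, -0.4, 0.1]
grip_width: 0.499
```

Run:
```python
from h import *
goto(.4378,-.0036,.18,19.3)
```

```text
q7 1.159
TCP [ 0.4945 -0.438   0.2094] toolY 19.61 tilt [ 1.e-04  6.e-04 -1.e+00] | turn(tool)  [ 0.  -0.   0.3] then shift(tool) [428.7  90.1  29.4]
```

Emit:
move_arm --pt "0.03 0.006 0 0 0 0 0.5" --pt "0.055 0.012 0 0 0 0 0.5" --pt "0.055 0.012 0 0 0 0 0.5" --pt "0.055 0.012 0 0 0 0 0.5" --pt "0.055 0.012 0 0 0 0 0.5" --pt "0.055 0.012 0 0 0 0 0.5" --pt "0.055 0.012 0 0 0 0 0.5" --pt "0.045 0.009 0 0 0 0 0.5" --pt "0.024 0.003 0.02 0 0 0 0.5" --pt "0 0 0.01 0 0 0.3 0.5"

```text
clock: 13.98
position: [0.4361, -0.002, 0.1788]
ee_rot: [0.579, 0.816, -0.0, -0.0]
ft_force: [-0.7, -0.9, -0.3]
grip_width: 0.752
```

Emit:
move_arm --pt "0 0 0 0 0 0 0.5" --pt "0 0 0 0 0 0 0.5"

```text
clock: 14.22
position: [0.4374, -0.0046, 0.1805]
ee_rot: [0.581, 0.814, 0.0, 0.001]
ft_force: [0.4, 0.7, -0.0]
grip_width: 0.751
```

Run:
```python
from h import *
o=manip.get_obs();print(o['clock'],o['grip_width'])
p,d=shot('wrist','w4');W=world('wrist',d,o)
blobs(W,.03,.05,.34,.54,-.1,.45)
goto(.4378,-.0036,.01,19.3)
```

```text
14.225 0.7510082133238004
[435.9  94.4] [40.3 64.6] long at 78.3 mean [435.5  95.2  40.6]
[438.6  -5.1] [40.  64.3] long at 109.0 mean [437.9  -3.2  40.4]
[381.7 -52.9] [17.5 48. ] long at 167.9 mean [382.5 -49.   37.9]
q7 0.225
TCP [ 0.4375 -0.0045  0.1806] toolY 19.02 tilt [ 1.4e-03 -1.0e-04 -1.0e+00] | turn(tool)  [ 0.1  0.  -0.3] then shift(tool) [  0.7   0.6 170.6]
```

View pics/w4.png

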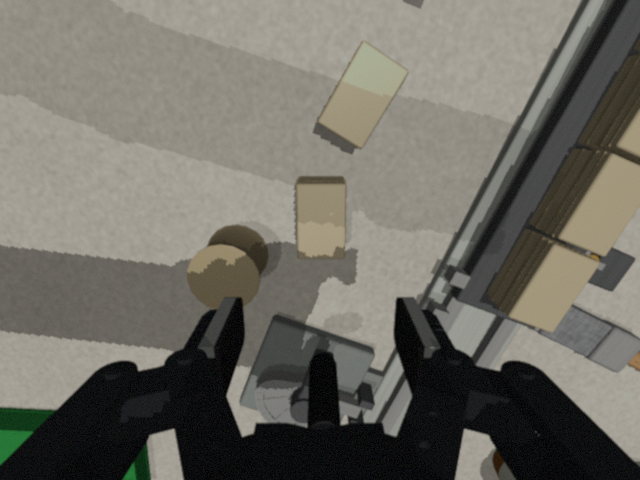

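Emit:
move_arm --pt "0 0.001 0.04 0 0 0 0.5" --pt "0 0 0.05 0 0 0 0.5" --pt "0 0 0.045 0 0 0 0.5" --pt "0 0 0.022 0 0 0 0.5" --pt "0 0 0.012 0 0 0 0.5" --pt "0 0 0.003 0 0 0 0.5" --pt "0 0 0 0 0 0 0.5"

```text
clock: 15.15
position: [0.4388, -0.0034, 0.0089]
ee_rot: [0.58, 0.815, 0.001, 0.001]
ft_force: [-0.1, 1.0, -0.4]
grip_width: 0.75
```

Emit:
move_arm --pt "0 0 0 0 0 0 0" --pt "0 0 0 0 0 0 -0.2" --pt "0 0 0 0 0 0 -0.4" --pt "0 0 0 0 0 0 -0.6" --pt "0 0 0 0 0 0 -0.6" --force 60

```text
clock: 15.78
position: [0.4389, -0.0032, 0.0091]
ee_rot: [0.58, 0.815, 0.001, 0.001]
ft_force: [-0.8, 0.9, 7.0]
grip_width: 0.461
```

Run:
```python
from h import *
o=manip.get_obs();print(o['clock'],o['grip_width'],o['ft_force'].round(1))
goto(.4378,-.0036,.01,19.3)
```

```text
15.775 0.4607642001109163 [-0.8  0.9  7. ]
q7 0.292
TCP [ 0.4389 -0.0032  0.0091] toolY 19.12 tilt [ 2.3e-03  2.0e-04 -1.0e+00] | turn(tool)  [ 0.1  0.  -0.2] then shift(tool) [-0.  -1.2 -0.9]
```

Emit:
move_arm --pt "0 0 -0.015 0 0 0 -0.6" --pt "0 0 -0.035 0 0 0 -0.6" --pt "0 0 -0.05 0 0 0 -0.6" --pt "0 0 -0.04 0 0 7 -0.6" --pt "0 0 -0.02 0 0 9 -0.6" --pt "0 0 0 0 0 5.6 -0.6" --pt "0 0 0 0 0 0 -0.6"

```text
clock: 16.65
position: [0.4378, -0.0034, 0.1689]
ee_rot: [0.722, 0.692, 0.001, 0.0]
ft_force: [-0.7, -0.5, -2.5]
grip_width: 0.459
```

Run:
```python
from h import *
o=manip.get_obs();print(o['clock'],o['grip_width'],o['ft_force'].round(1))
goto(.6148,.0480,.13,-2.5)
```

```text
16.65 0.4587948249263776 [-0.7 -0.5 -2.5]
q7 -0.149
TCP [ 0.4378 -0.0034  0.1689] toolY -2.46 tilt [ 0.0014  0.     -1.    ] | turn(tool)  [ 0.1 -0.   0. ] then shift(tool) [ 59.  174.6  38.9]
```

Emit:
move_arm --pt "0.01 0.03 0 0 0 0 -0.6" --pt "0.018 0.05 0 0 0 0 -0.6" --pt "0.018 0.055 0 0 0 0 -0.6" --pt "0.013 0.0395 0 0 0 0 -0.6" --pt "0 0 0.02 0 0 0 -0.6" --pt "0 0 0.018 0 0 0 -0.6" --pt "0 0 0 0 0 0 -0.6" --pt "0 0 0 0 0 0 -0.6"

```text
clock: 17.65
position: [0.6149, 0.0479, 0.131]
ee_rot: [0.722, 0.692, 0.0, 0.0]
ft_force: [0.1, -0.4, -1.9]
grip_width: 0.457
```

Run:
```python
from h import *
o=manip.get_obs();print(o['clock'],o['grip_width'],o['ft_force'].round(1))
p,d=shot('wrist','w5')
goto(.6148,.0480,.09,-2.5)
```

```text
17.65 0.4565965254637208 [ 0.1 -0.4 -1.9]
q7 -0.124
TCP [0.6152 0.048  0.1313] toolY -2.48 tilt [ 2.e-03  1.e-04 -1.e+00] | turn(tool)  [ 0.1 -0.   0. ] then shift(tool) [-0.  -0.4 41.3]
```

View pics/w5.png

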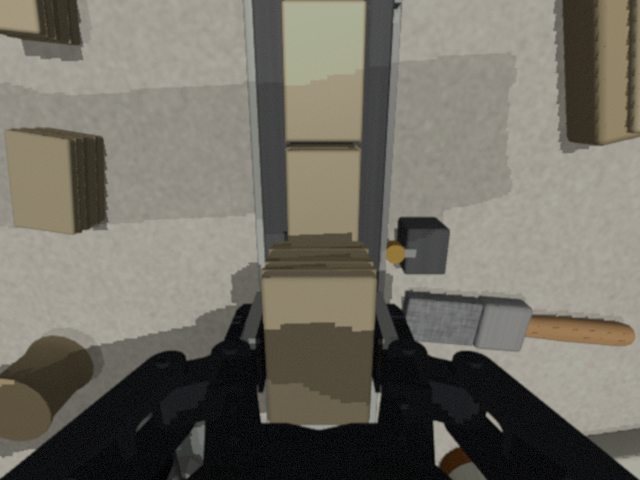

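```bash
cat >> h.py <<'E'
def rel(fn):
    d=np.load('pics/'+fn+'.npy'); c=viewer.calibration('wrist'); v,u=np.mgrid[:480,:640]
    P=np.stack([(u-c['cx'])/c['fx']*d,(v-c['cy'])/c['fy']*d,d],-1); T=np.array(c['T_tool_cam']); P=P@T[:3,:3].T+T[:3,3]
    return P
E
python3 - <<'E'
from h import *
P=rel('w5')*1000
# tool frame: z of held block top ~? course top tool z=131-80=51
z=P[...,2]
def st(zl,zh,n,xl=-400):
    m=((z>zl)&(z<zh)&(abs(P[...,1])<60)&(P[...,0]>xl)).astype(np.uint8)
    k,l,s,_=cv2.connectedComponentsWithStats(m)
    for i in range(1,k):
        if s[i,4]<300: continue
        Q=P[l==i]; r=cv2.minAreaRect(Q[:,:2].astype(np.float32)); print(n,s[i,4],np.round(r[0],1),np.round(r[1],1),round(r[2],2),np.median(Q[:,2]).round(1))
st(46,58,'course'); st(-40,-22,'held')
E
```

```text
course 11497 [100.1   1.4] [64.2 40.2] 0.17 50.3
course 6799 [39.2  1.4] [40.3 50.6] 89.96 50.4
held 19563 [-2.5 -0.9] [65.5 66.7] 0.45 -31.5
```

Run:
```python
from h import *
P=rel('w5')*1000; z=P[...,2]
for r in (290,310,330):
    m=(z[r]>-40)&(z[r]<-24); c=np.where(m)[0]; print(r,c[[0,-1]],P[r,c[0]].round(1),P[r,c[-1]].round(1))
for c in (300,320,340):
    m=(z[:,c]>-40)&(z[:,c]<-24); q=np.where(m)[0]; print(c,q[[0,-1]],P[q[0],c].round(1),P[q[-1],c].round(1))
p=cv2.imread('pics/w5.png'); cv2.imwrite('pics/w5c.png',cv2.resize(p[230:440,230:410],None,fx=2.8,fy=2.8,interpolation=cv2.INTER_CUBIC))
```

```text
290 [261 376] [ 24.1 -20.5 -30.3] [ 23.8  19.2 -29.8]
310 [262 374] [ 16.4 -20.5 -30.5] [ 16.8  18.6 -31.2]
330 [227 410] [  6.6 -34.2 -27.8] [  7.7  32.2 -29.5]
300 [268 424] [ 29.9  -7.2 -24.7] [-34.2  -8.  -30.6]
320 [269 424] [ 29.8  -0.2 -25.4] [-34.3  -0.1 -30.5]
340 [269 424] [ 29.6   6.9 -25.1] [-34.2   7.7 -30.6]
```

View pics/w5c.png

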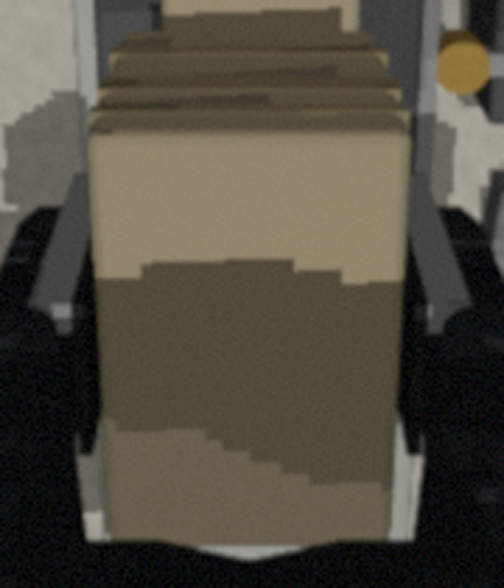

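Emit:
move_arm --pt "0 0.002 0.015 0 0 0 -0.6" --pt "0 0 0.015 0 0 0 -0.6" --pt "0 0 0.008 0 0 0 -0.6" --pt "0 0 0.002 0 0 0 -0.6" --pt "0 0 0 0 0 0 -0.6" --pt "0 0 0 0 0 0 -0.6"

```text
clock: 18.45
position: [0.6173, 0.048, 0.0907]
ee_rot: [0.722, 0.692, 0.001, 0.001]
ft_force: [-0.3, -0.1, -2.3]
grip_width: 0.458
```

Run:
```python
from h import *
o=manip.get_obs();print(o['clock'],o['grip_width'],o['ft_force'].round(1))
goto(.617,.0480,.0895,-2.5)
```

```text
18.45 0.4584051294617825 [-0.3 -0.1 -2.3]
q7 -0.116
TCP [0.6173 0.048  0.0907] toolY -2.49 tilt [ 0.0015 -0.     -1.    ] | turn(tool)  [ 0.1 -0.   0. ] then shift(tool) [ 0.  -0.3  1.2]
```

Emit:
move_arm --pt "0 0 0.0012 0 0 0 -0.6" --pt "0 0 0 0 0 0 -0.6" --pt "0 0 0 0 0 0 -0.1" --pt "0 0 0 0 0 0 0.3" --pt "0 0 0 0 0 0 0.5" --pt "0 0 -0.02 0 0 0 0.5" --pt "0 0 -0.04 0 0 0 0.5" --pt "0 0 -0.04 0 0 0 0.5"

```text
clock: 19.45
position: [0.617, 0.0479, 0.1918]
ee_rot: [0.722, 0.692, 0.001, 0.001]
ft_force: [0.2, -0.4, 0.2]
grip_width: 0.753
```

Run:
```python
from h import *
o=manip.get_obs();print(o['clock'],o['grip_width'],o['ft_force'].round(1))
goto(.4351,.0955,.18,-11.5)
```

```text
19.45 0.7530818472332023 [ 0.2 -0.4  0.2]
q7 -0.133
TCP [0.617  0.0479 0.1918] toolY -2.49 tilt [ 0.0017 -0.     -1.    ] | turn(tool)  [ 0.1 -0.   9. ] then shift(tool) [  10.4 -187.7   11.8]
```

Emit:
move_arm --pt "0 0 0 0 0 9 0.5" --pt "0.003 -0.035 0 0 0 0 0.5" --pt "0.003 -0.055 0 0 0 0 0.5" --pt "0.003 -0.055 0 0 0 0 0.5" --pt "0.002 -0.043 0.012 0 0 0 0.5" --pt "0 0 0 0 0 0 0.5" --pt "0 0 0 0 0 0 0.5"

```text
clock: 20.32
position: [0.4358, 0.0962, 0.1784]
ee_rot: [0.774, 0.633, 0.001, 0.001]
ft_force: [-0.3, 0.3, 0.1]
grip_width: 0.754
```

Run:
```python
from h import *
o=manip.get_obs();print(o['clock'],o['grip_width'])
p,d=shot('wrist','w6');W=world('wrist',d,o)
print('wrist');blobs(W,.03,.05,.34,.54,-.1,.45,100)
p,d=shot('top','t3');W=world('top',d)
print('top');blobs(W,.112,.128,.55,.7,-.05,.26);blobs(W,.072,.088,.55,.7,-.05,.26);blobs(W,.03,.05,.34,.5,-.1,.45)
goto(.4351,.0955,.009,-11.5)
```

```text
20.325 0.753827198502635
wrist
[445.1 214.5] [40.4 64.4] long at 81.7 mean [445.4 215.4  40.7]
[436.  95.] [40.  63.9] long at 78.3 mean [436.4  97.   40.5]
[380.2 -55.3] [24.2 51.3] long at 171.2 mean [383.9 -50.1  39. ]
top
[614.8  47.6] [40.4 63.4] long at 87.6 mean [613.9  47.4 120. ]
[621.9 217.4] [40.7 64.7] long at 88.6 mean [621.7 216.7  79.6]
[618.7 149.9] [40.  65.3] long at 88.8 mean [618.4 149.5  79.8]
[614.9  48.4] [ 40.8 131. ] long at 87.5 mean [612.5  48.1  79.7]
[447.8 396.3] [40.2 65.9] long at 96.7 mean [447.6 395.2  40. ]
[433.6 307.7] [38.7 64.3] long at 89.2 mean [433.4 307.1  40. ]
q7 -0.526
TCP [0.4361 0.096  0.1778] toolY -11.55 tilt [ 2.2e-03  2.0e-04 -1.0e+00] | turn(tool)  [ 0.1 -0.  -0. ] then shift(tool) [ -0.6  -0.9 168.8]
```

View pics/t3.png

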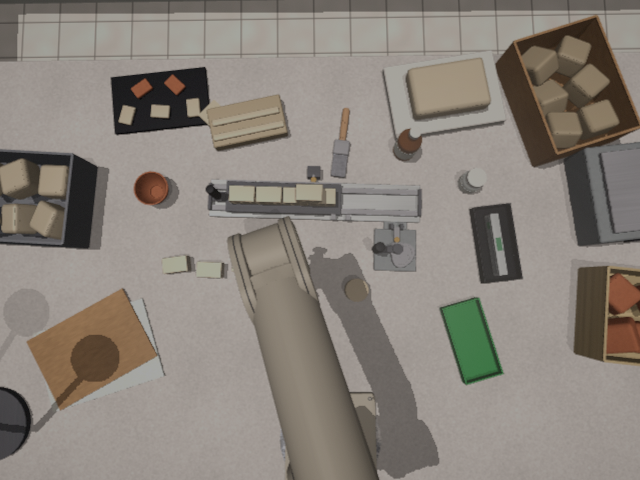

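Emit:
move_arm --pt "0 0 0.04 0 0 0 0.5" --pt "0 0 0.05 0 0 0 0.5" --pt "0 0 0.042 0 0 0 0.5" --pt "0 0 0.022 0 0 0 0.5" --pt "0 0 0.012 0 0 0 0.5" --pt "0 0 0.003 0 0 0 0.5" --pt "0 0 0 0 0 0 0.5"

```text
clock: 21.3
position: [0.4356, 0.0963, 0.0085]
ee_rot: [0.774, 0.633, 0.001, 0.0]
ft_force: [-0.5, -0.8, 0.8]
grip_width: 0.754
```

Emit:
move_arm --pt "0 0 0 0 0 0 0" --pt "0 0 0 0 0 0 -0.2" --pt "0 0 0 0 0 0 -0.4" --pt "0 0 0 0 0 0 -0.6" --pt "0 0 0 0 0 0 -0.6"

```text
clock: 21.92
position: [0.4359, 0.0965, 0.009]
ee_rot: [0.774, 0.633, 0.001, 0.001]
ft_force: [0.5, -0.3, 6.8]
grip_width: 0.459
```

Run:
```python
from h import *
o=manip.get_obs();print(o['clock'],o['grip_width'],o['ft_force'].round(1))
goto(.6201,.1162,.169,-2.5)
```

```text
21.925 0.45934964374782616 [ 0.5 -0.3  6.8]
q7 -0.473
TCP [0.4359 0.0965 0.009 ] toolY -11.49 tilt [ 2.7e-03  6.0e-04 -1.0e+00] | turn(tool)  [ 0.1 -0.1 -9. ] then shift(tool) [  27.8  183.1 -160. ]
```

Emit:
move_arm --pt "0 0 -0.015 0 0 0 -0.6" --pt "0 0 -0.035 0 0 0 -0.6" --pt "0 0 -0.05 0 0 0 -0.6" --pt "0 0 -0.04 0 0 -4.5 -0.6" --pt "0 0 -0.02 0 0 -4.5 -0.6" --pt "0.005 0.03 0 0 0 0 -0.6" --pt "0.008 0.053 0 0 0 0 -0.6" --pt "0.008 0.055 0 0 0 0 -0.6" --pt "0.007 0.045 0.015 0 0 0 -0.6" --pt "0 0 0.02 0 0 0 -0.6"

```text
clock: 23.18
position: [0.621, 0.1163, 0.1327]
ee_rot: [0.722, 0.692, 0.0, 0.001]
ft_force: [-1.1, -0.5, -2.6]
grip_width: 0.456
```

Emit:
move_arm --pt "0 0 0 0 0 0 -0.6" --pt "0 0 0 0 0 0 -0.6"

```text
clock: 23.42
position: [0.6188, 0.1163, 0.1345]
ee_rot: [0.722, 0.692, 0.001, 0.0]
ft_force: [-0.2, -1.0, -1.9]
grip_width: 0.46
```

```bash
cat >> h.py <<'E'
def held(fn,zc):
    """relative pose of held block and wall surface zc (mm, top of course) in tool frame via wrist pic"""
    o=manip.get_obs(); p,d=shot('wrist',fn); P=rel(fn)*1000; z=P[...,2]
    print('t',o['clock'],'grip',o['grip_width'].round(3),'F',o['ft_force'].round(1))
    m=(z[290:312]>-40)&(z[290:312]<-22)&(abs(P[290:312,:,1])<26)
    ys=[(P[290+i][np.where(m[i])[0][[0,-1]],1]) for i in range(22) if m[i].sum()>20]
    mx=(z[:,300:341]>-40)&(z[:,300:341]<-18); xs=[P[np.where(mx[:,i])[0][[0,-1]],300+i,0] for i in range(41) if mx[:,i].sum()>20]
    hy=np.median(ys,0); hx=np.median(xs,0); print('held y',hy.round(1),hy.mean().round(1),'x',hx.round(1),hx.mean().round(1))
    zt=o['position'][2]*1000-zc
    m=((abs(z-zt)<6)&(abs(P[...,1])<60)).astype(np.uint8)
    k,l,s,_=cv2.connectedComponentsWithStats(m)
    for i in range(1,k):
        if s[i,4]<300: continue
        Q=P[l==i]; r=cv2.minAreaRect(Q[:,:2].astype(np.float32)); print('surf',s[i,4],np.round(r[0],1),np.round(r[1],1),round(r[2],2),np.median(Q[:,2]).round(1))
E
python3 - <<'E'
from h import *
held('w7',80)
goto(.6201,.1162,.0895,-2.5)
E
```

```text
Traceback (most recent call last):
  File "h.py", line 42, in held
    print('t',o['clock'],'grip',o['grip_width'].round(3),'F',o['ft_force'].round(1))
                                ^^^^^^^^^^^^^^^^^^^^^
AttributeError: 'float' object has no attribute 'round'
```

View pics/w7.png

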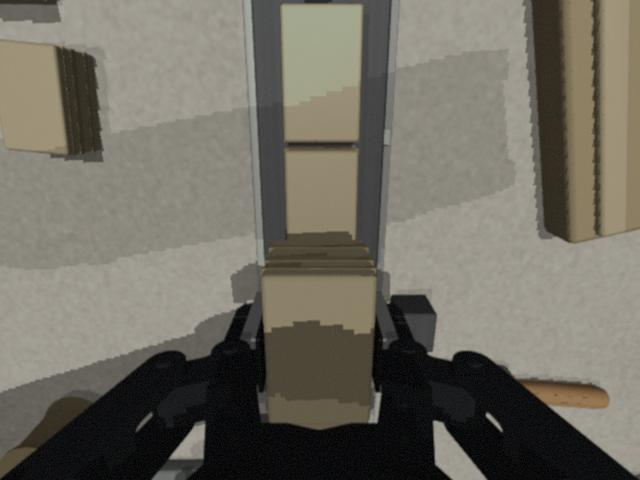

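```bash
sed -i "s/o\['grip_width'\].round(3)/round(o['grip_width'],3)/" h.py
python3 - <<'E'
from h import *
held('w7',80)
goto(.6201,.1162,.0895,-2.5)
E
```

```text
t 23.475 grip 0.458 F [-0.4  0.1 -2.9]
held y [-20.5  19. ] -0.8 x [ 30.2 -33. ] -1.4
surf 10949 [99.5  0.2] [63.5 40.3] 0.1 54.0
surf 6523 [38.5  0.2] [50.4 40.1] 0.03 54.1
q7 -0.226
TCP [0.6192 0.1164 0.1348] toolY -2.48 tilt [ 2.6e-03  6.0e-04 -1.0e+00] | turn(tool)  [ 0.1 -0.   0. ] then shift(tool) [-0.2  0.9 45.3]
```

Emit:
move_arm --pt "-0.001 0.001 0.015 0 0 0 -0.6" --pt "0 0 0.018 0 0 0 -0.6" --pt "0 0 0.009 0 0 0 -0.6" --pt "0 0 0.002 0 0 0 -0.6" --pt "0 0 0 0 0 0 -0.6" --pt "0 0 0 0 0 0 -0.6"

```text
clock: 24.28
position: [0.6197, 0.1152, 0.0891]
ee_rot: [0.722, 0.692, 0.0, 0.0]
ft_force: [-4.6, -0.7, 5.2]
grip_width: 0.461
```

Run:
```python
from h import *
o=manip.get_obs();print(o['clock'],o['grip_width'],o['ft_force'].round(1))
goto(.6201,.1154,.0895,-2.5)
```

```text
24.275 0.46060125668114044 [-4.6 -0.7  5.2]
q7 -0.216
TCP [0.6197 0.1152 0.0891] toolY -2.49 tilt [ 2.e-04 -1.e-04 -1.e+00] | turn(tool)  [0. 0. 0.] then shift(tool) [ 0.3  0.4 -0.4]
```

Touching. I'll release, retreat and go to the next block at (444,215.5).

Emit:
move_arm --pt "0 0 0 0 0 0 -0.1" --pt "0 0 0 0 0 0 0.3" --pt "0 0 0 0 0 0 0.5" --pt "0 0 -0.02 0 0 0 0.5" --pt "0 0 -0.04 0 0 0 0.5" --pt "0 0 -0.03 0 0 0 0.5"

```text
clock: 25.02
position: [0.6206, 0.1152, 0.1823]
ee_rot: [0.722, 0.692, 0.001, 0.001]
ft_force: [0.3, -0.7, -0.3]
grip_width: 0.748
```

Run:
```python
from h import *
goto(.4449,.2158,.18,-8)
```

```text
q7 -0.231
TCP [0.6206 0.1152 0.1823] toolY -2.5 tilt [ 3.3e-03  4.0e-04 -1.0e+00] | turn(tool)  [ 0.2 -0.   5.5] then shift(tool) [  75.2 -188.     2.3]
```

Emit:
move_arm --pt "0 0 0 0.2 0 5.5 0.5" --pt "0.014 -0.035 0 0 0 0 0.5" --pt "0.02 -0.053 0 0 0 0 0.5" --pt "0.021 -0.055 0 0 0 0 0.5" --pt "0.02 -0.045 0.002 0 0 0 0.5" --pt "0 0 0 0 0 0 0.5" --pt "0 0 0 0 0 0 0.5"

```text
clock: 25.9
position: [0.4449, 0.2154, 0.1788]
ee_rot: [0.755, 0.656, -0.0, -0.001]
ft_force: [0.0, -0.4, 0.3]
grip_width: 0.748
```

Run:
```python
from h import *
o=manip.get_obs();print(o['clock'],o['grip_width'])
p,d=shot('wrist','w8');W=world('wrist',d,o)
print('wrist');blobs(W,.03,.05,.34,.54,-.1,.45,100)
p,d=shot('top','t4');W=world('top',d)
print('top');blobs(W,.112,.128,.55,.7,-.05,.26);blobs(W,.072,.088,.55,.7,-.05,.26);blobs(W,.03,.05,.34,.5,-.1,.45)
goto(.4449,.2158,.009,-8)
```

```text
25.9 0.7480888895664779
wrist
[452.8 368.5] [12.6 40.2] long at 5.2 mean [449.4 366.   39.4]
[435.  306.9] [40.2 64.1] long at 87.0 mean [435.3 307.9  40.7]
[445. 215.] [40.1 64.2] long at 81.9 mean [445.3 216.9  40.5]
top
[616.7 115.6] [39.7 63.1] long at 88.8 mean [616.3 114.6 119.9]
[614.9  47.7] [40.9 63.4] long at 87.9 mean [613.9  47.5 119.8]
[620.8 188.9] [ 41.2 122.5] long at 87.6 mean [620.4 200.2  79.9]
[614.   38.6] [ 40.3 110.8] long at 88.1 mean [609.1   8.5  79.9]
[442.6 207. ] [40.2 47.1] long at 82.2 mean [442.7 205.6  39.9]
q7 -0.67
TCP [0.4452 0.2148 0.1782] toolY -8.1 tilt [-1.8e-03  4.0e-04 -1.0e+00] | turn(tool)  [-0.1 -0.  -0.1] then shift(tool) [  0.9  -0.5 169.2]
```

Emit:
move_arm --pt "0.001 0 0.04 0 0 0 0.5" --pt "0 0 0.05 0 0 0 0.5" --pt "0 0 0.042 0 0 0 0.5" --pt "0 0 0.022 0 0 0 0.5" --pt "0 0 0.012 0 0 0 0.5" --pt "0 0 0.003 0 0 0 0.5" --pt "0 0 0 0 0 0 0.5"

```text
clock: 26.88
position: [0.4445, 0.2167, 0.0092]
ee_rot: [0.755, 0.656, -0.0, -0.001]
ft_force: [0.2, 0.1, 0.3]
grip_width: 0.748
```

Emit:
move_arm --pt "0 0 0 0 0 0 0" --pt "0 0 0 0 0 0 -0.2" --pt "0 0 0 0 0 0 -0.4" --pt "0 0 0 0 0 0 -0.6" --pt "0 0 0 0 0 0 -0.6"

```text
clock: 27.5
position: [0.4446, 0.2171, 0.0096]
ee_rot: [0.755, 0.656, 0.0, -0.001]
ft_force: [0.4, -0.2, 7.5]
grip_width: 0.46
```

Run:
```python
from h import *
o=manip.get_obs();print(o['clock'],o['grip_width'],o['ft_force'].round(1))
goto(.6231,.1839,.169,-2.5)
```

```text
27.5 0.4597965810172524 [ 0.4 -0.2  7.5]
q7 -0.634
TCP [0.4446 0.2171 0.0096] toolY -7.99 tilt [-0.001   0.0013 -1.    ] | turn(tool)  [-0.1 -0.1 -5.5] then shift(tool) [ -25.3  179.7 -159.4]
```

Emit:
move_arm --pt "0 0 -0.015 0 0 0 -0.6" --pt "0 0 -0.035 0 0 0 -0.6" --pt "0 0 -0.05 0 0 0 -0.6" --pt "0 0 -0.04 0 0 -2.5 -0.6" --pt "0 0 -0.02 0 0 -3 -0.6" --pt "-0.005 0.03 0 0 0 0 -0.6" --pt "-0.007 0.053 0 0 0 0 -0.6" --pt "-0.007 0.054 0 0 0 0 -0.6" --pt "-0.006 0.043 0.015 0 0 0 -0.6" --pt "0 0 0.02 0 0 0 -0.6"

```text
clock: 28.75
position: [0.6251, 0.1819, 0.1328]
ee_rot: [0.723, 0.691, -0.001, -0.0]
ft_force: [-0.6, 0.7, -3.8]
grip_width: 0.453
```

Emit:
move_arm --pt "0 0 0 0 0 0 -0.6" --pt "0 0 0 0 0 0 -0.6"

```text
clock: 29.0
position: [0.6222, 0.1847, 0.1341]
ee_rot: [0.722, 0.692, -0.001, -0.001]
ft_force: [-0.4, -1.1, -1.3]
grip_width: 0.46
```

Run:
```python
from h import *
held('w9',80)
goto(.6231,.1839,.0905,-2.5)
```

```text
t 29.0 grip 0.46 F [-0.4 -1.1 -1.3]
held y [-20.6  18.9] -0.8 x [ 29.7 -33. ] -1.7
surf 6525 [38.6  0.3] [50.3 40.2] 0.42 53.5
q7 -0.322
TCP [0.6225 0.1846 0.1345] toolY -2.43 tilt [-0.0017  0.0012 -1.    ] | turn(tool)  [-0.1 -0.1  0.1] then shift(tool) [-0.7  0.6 44. ]
```

View pics/w9.png

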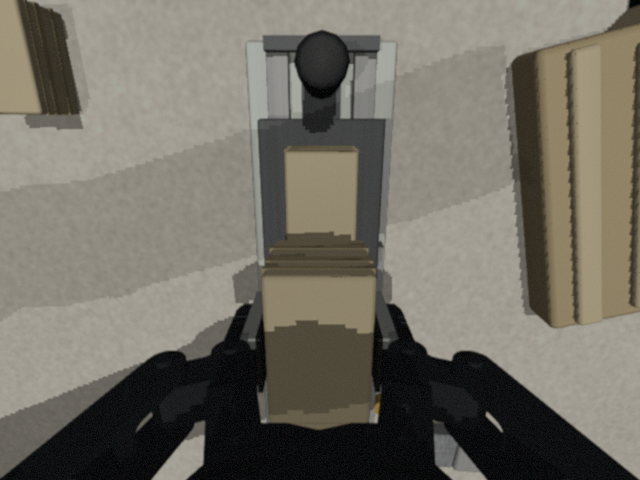

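Emit:
move_arm --pt "-0.0005 0.001 0.015 0 0 0 -0.6" --pt "0 0 0.018 0 0 0 -0.6" --pt "0 0 0.008 0 0 0 -0.6" --pt "0 0 0.002 0 0 0 -0.6" --pt "0 0 0 0 0 0 -0.6" --pt "0 0 0 0 0 0 -0.6"

```text
clock: 29.8
position: [0.6238, 0.1832, 0.0898]
ee_rot: [0.722, 0.692, -0.001, -0.001]
ft_force: [-1.0, 0.4, -1.7]
grip_width: 0.458
```

Run:
```python
from h import *
o=manip.get_obs();print(o['clock'],o['grip_width'],o['ft_force'].round(1))
goto(.6234,.1839,.0898,-2.5)
```

```text
29.8 0.4578634190522713 [-1.   0.4 -1.7]
q7 -0.313
TCP [0.6238 0.1832 0.0898] toolY -2.49 tilt [-2.7e-03  1.0e-04 -1.0e+00] | turn(tool)  [-0.2  0.   0. ] then shift(tool) [ 0.7 -0.4  0. ]
```

Emit:
move_arm --pt "0 0 0.001 0 0 0 -0.6" --pt "0 0 0 0 0 0 -0.6" --pt "0 0 0 0 0 0 -0.1" --pt "0 0 0 0 0 0 0.3" --pt "0 0 0 0 0 0 0.5" --pt "0 0 -0.02 0 0 0 0.5" --pt "0 0 -0.04 0 0 0 0.5" --pt "0 0 -0.03 0 0 0 0.5"

```text
clock: 30.8
position: [0.6246, 0.1833, 0.1823]
ee_rot: [0.722, 0.692, 0.0, -0.0]
ft_force: [-0.3, -0.1, 0.8]
grip_width: 0.746
```

Run:
```python
from h import *
goto(.4345,.3077,.18,-1.7)
```

```text
q7 -0.326
TCP [0.6246 0.1833 0.1823] toolY -2.5 tilt [-3.e-04  1.e-03 -1.e+00] | turn(tool)  [-0.  -0.1 -0.8] then shift(tool) [ 118.7 -193.7    2.3]
```

Emit:
move_arm --pt "0.015 -0.03 0 0 0 -0.8 0.5" --pt "0.03 -0.05 0 0 0 0 0.5" --pt "0.03 -0.05 0 0 0 0 0.5" --pt "0.026 -0.04 0 0 0 0 0.5" --pt "0.0177 -0.0237 0.002 0 0 0 0.5" --pt "0 0 0 0 0 0 0.5" --pt "0 0 0 0 0 0 0.5"

```text
clock: 31.68
position: [0.435, 0.3076, 0.1786]
ee_rot: [0.718, 0.696, -0.0, -0.001]
ft_force: [1.4, -0.2, 0.3]
grip_width: 0.75
```

Run:
```python
from h import *
o=manip.get_obs();print(o['clock'],o['grip_width'])
p,d=shot('wrist','w10');W=world('wrist',d,o)
print('wrist');blobs(W,.03,.05,.34,.54,-.1,.45,100)
p,d=shot('top','t5');W=world('top',d)
print('top');blobs(W,.112,.128,.55,.7,-.05,.26);blobs(W,.072,.088,.55,.7,-.05,.26);blobs(W,.03,.05,.34,.5,-.1,.45)
goto(.4345,.3077,.009,-1.7)
```

```text
31.675 0.7495921564492501
wrist
[449.3 395.1] [40.3 64.1] long at 96.9 mean [449.2 396.1  40.7]
[434.8 306.9] [40.2 64.6] long at 86.8 mean [434.8 309.1  40.4]
top
[620.9 182.9] [40.3 64.4] long at 85.4 mean [620.6 182.2 120. ]
[616.9 115.7] [39.4 63.5] long at 88.3 mean [616.4 114.7 119.9]
[614.5  47.7] [40.3 64. ] long at 87.0 mean [613.8  47.6 119.7]
[619.3 182.7] [ 39.4 134.9] long at 86.6 mean [616.4 219.2  80.2]
[611.7  -0.8] [35.2 40.4] long at 173.0 mean [611.6  -0.9  79.5]
[433.5 307.7] [38.6 63.6] long at 89.3 mean [433.5 307.3  40.1]
q7 -0.711
TCP [0.4352 0.3072 0.1781] toolY -1.8 tilt [-2.e-03  3.e-04 -1.e+00] | turn(tool)  [-0.1 -0.  -0.1] then shift(tool) [  0.5  -0.7 169.1]
```

View pics/w10.png

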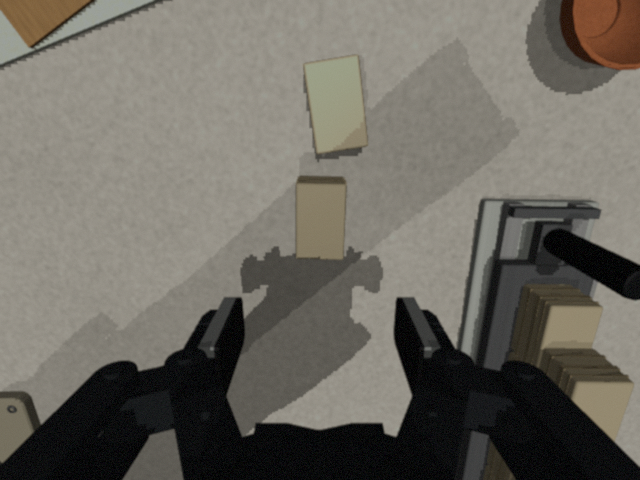

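Emit:
move_arm --pt "0.001 0 0.04 0 0 0 0.5" --pt "0 0 0.05 0 0 0 0.5" --pt "0 0 0.042 0 0 0 0.5" --pt "0 0 0.022 0 0 0 0.5" --pt "0 0 0.012 0 0 0 0.5" --pt "0 0 0.003 0 0 0 0.5" --pt "0 0 0 0 0 0 0.5"

```text
clock: 32.65
position: [0.4342, 0.3092, 0.0093]
ee_rot: [0.718, 0.696, -0.0, -0.001]
ft_force: [-0.3, 0.0, 0.3]
grip_width: 0.749
```

Emit:
move_arm --pt "0 0 0 0 0 0 0" --pt "0 0 0 0 0 0 -0.2" --pt "0 0 0 0 0 0 -0.4" --pt "0 0 0 0 0 0 -0.6" --pt "0 0 0 0 0 0 -0.6"

```text
clock: 33.28
position: [0.4344, 0.3096, 0.0097]
ee_rot: [0.717, 0.697, 0.0, -0.001]
ft_force: [0.6, -0.9, 6.1]
grip_width: 0.458
```

Run:
```python
from h import *
o=manip.get_obs();print(o['clock'],o['grip_width'],o['ft_force'].round(1))
goto(.6186,.0818,.189,-2.5)
```

```text
33.275 0.4580396255987704 [ 0.6 -0.9  6.1]
q7 -0.687
TCP [0.4344 0.3096 0.0097] toolY -1.69 tilt [-0.0011  0.0015 -1.    ] | turn(tool)  [-0.1 -0.1  0.8] then shift(tool) [-219.5  193.9 -179.3]
```

Emit:
move_arm --pt "0 0 -0.015 0 0 0 -0.6" --pt "0 0 -0.035 0 0 0 -0.6" --pt "0 0 -0.055 0 0 0 -0.6" --pt "0 0 -0.05 0 0 0.8 -0.6" --pt "0 0 -0.025 0 0 0 -0.6" --pt "-0.02 0.018 0 0 0 0 -0.6" --pt "-0.038 0.034 0 0 0 0 -0.6" --pt "-0.04 0.036 0 0 0 0 -0.6" --pt "-0.04 0.036 0 0 0 0 -0.6"

```text
clock: 34.4
position: [0.5526, 0.1644, 0.1891]
ee_rot: [0.722, 0.692, -0.001, -0.001]
ft_force: [1.2, 0.9, -2.4]
grip_width: 0.454
```

Emit:
move_arm --pt "-0.04 0.036 0 0 0 0 -0.6" --pt "-0.028 0.024 0 0 0 0 -0.6" --pt "-0.0135 0.01 0.01 0 0 0 -0.6" --pt "0 0 0 0 0 0 -0.6" --pt "0 0 0 0 0 0 -0.6" --pt "0 0 0 0 0 0 -0.6"

```text
clock: 35.15
position: [0.6179, 0.0831, 0.1784]
ee_rot: [0.721, 0.692, -0.001, -0.001]
ft_force: [-0.1, -0.2, -2.9]
grip_width: 0.461
```

Run:
```python
from h import *
held('w11',120)
goto(.6186,.0818,.1297,-2.5)
```

```text
t 35.15 grip 0.461 F [-0.1 -0.2 -2.9]
held y [-20.6  18.9] -0.8 x [ 29.1 -33.7] -2.3
surf 10477 [97.8  1.1] [64.  40.1] 0.14 57.8
surf 6317 [36.9 -0.1] [51.5 40.2] 0.15 57.8
q7 -0.158
TCP [0.618  0.0827 0.1784] toolY -2.38 tilt [-2.6e-03  8.0e-04 -1.0e+00] | turn(tool)  [-0.1 -0.   0.1] then shift(tool) [-0.9  0.6 48.7]
```

View pics/w11.png

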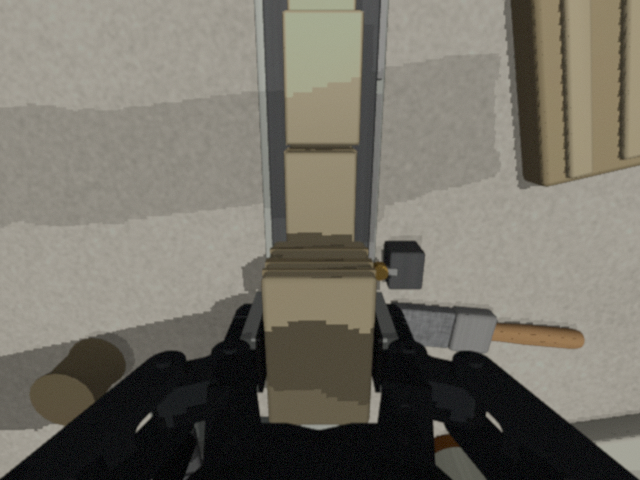

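Emit:
move_arm --pt "-0.0004 0.0006 0.015 0 0 0 -0.6" --pt "0 0 0.02 0 0 0 -0.6" --pt "0 0 0.01 0 0 0 -0.6" --pt "0 0 0.003 0 0 0 -0.6" --pt "0 0 0 0 0 0 -0.6" --pt "0 0 0 0 0 0 -0.6"

```text
clock: 35.95
position: [0.6191, 0.0809, 0.1303]
ee_rot: [0.722, 0.692, -0.001, -0.001]
ft_force: [-0.2, -0.6, -2.0]
grip_width: 0.458
```

Run:
```python
from h import *
o=manip.get_obs();print(o['clock'],o['grip_width'],o['ft_force'].round(1))
goto(.6186,.0824,.1297,-2.5)
```

```text
35.95 0.45847615961302585 [-0.2 -0.6 -2. ]
q7 -0.147
TCP [0.6191 0.0809 0.1303] toolY -2.49 tilt [-2.1e-03  3.0e-04 -1.0e+00] | turn(tool)  [-0.1 -0.   0. ] then shift(tool) [ 1.4 -0.5  0.6]
```

Emit:
move_arm --pt "0.001 -0.0005 0.0004 0 0 0 -0.6" --pt "0 0 0 0 0 0 -0.6" --pt "0 0 0 0 0 0 -0.6"

```text
clock: 36.33
position: [0.6185, 0.082, 0.1298]
ee_rot: [0.722, 0.692, -0.001, -0.001]
ft_force: [0.5, -0.8, -2.0]
grip_width: 0.46
```

Run:
```python
from h import *
o=manip.get_obs();print(o['clock'],o['grip_width'],o['ft_force'].round(1))
goto(.6186,.0822,.1297,-2.5)
```

```text
36.325 0.4597014733123712 [ 0.5 -0.8 -2. ]
q7 -0.149
TCP [0.6185 0.082  0.1298] toolY -2.49 tilt [-2.4e-03  2.0e-04 -1.0e+00] | turn(tool)  [-0.1 -0.   0. ] then shift(tool) [0.2 0.1 0.1]
```

Emit:
move_arm --pt "0 0 0.0008 0 0 0 -0.6" --pt "0 0 0 0 0 0 -0.6" --pt "0 0 0 0 0 0 -0.1" --pt "0 0 0 0 0 0 0.3" --pt "0 0 0 0 0 0 0.5" --pt "0 0 -0.02 0 0 0 0.5" --pt "0 0 -0.04 0 0 0 0.5" --pt "0 0 -0.02 0 0 0 0.5"

```text
clock: 37.33
position: [0.6193, 0.0819, 0.2109]
ee_rot: [0.722, 0.692, 0.0, -0.0]
ft_force: [0.7, 0.0, 0.3]
grip_width: 0.75
```

Run:
```python
from h import *
goto(.4486,.3968,.18,6.9)
```

```text
q7 -0.164
TCP [0.6193 0.0819 0.2109] toolY -2.49 tilt [-5.e-04  7.e-04 -1.e+00] | turn(tool)  [-0.  -0.  -9.4] then shift(tool) [ 333.1 -131.6   30.9]
```

Emit:
move_arm --pt "0 0 0 0 0 -9.4 0.5" --pt "0.03 -0.012 0 0 0 0 0.5" --pt "0.055 -0.022 0 0 0 0 0.5" --pt "0.055 -0.022 0 0 0 0 0.5" --pt "0.055 -0.022 0 0 0 0 0.5" --pt "0.055 -0.022 0 0 0 0 0.5" --pt "0.05 -0.02 0.015 0 0 0 0.5" --pt "0.033 -0.0115 0.015 0 0 0 0.5" --pt "0 0 0 0 0 0 0.5" --pt "0 0 0 0 0 0 0.5"

```text
clock: 38.58
position: [0.4486, 0.3959, 0.1795]
ee_rot: [0.663, 0.748, -0.001, -0.001]
ft_force: [1.2, 0.3, -0.1]
grip_width: 0.753
```

Run:
```python
from h import *
o=manip.get_obs();print(o['clock'],o['grip_width'])
p,d=shot('wrist','w12');W=world('wrist',d,o)
print('wrist');blobs(W,.03,.05,.34,.54,.2,.5,100)
p,d=shot('top','t6');W=world('top',d)
print('top d');blobs(W,.15,.17,.55,.7,-.05,.26);print('c');blobs(W,.112,.128,.55,.7,-.05,.26);blobs(W,.072,.088,.55,.7,-.05,.26);blobs(W,.03,.05,.34,.5,-.1,.45)
goto(.4486,.3968,.009,6.9)
```

```text
38.575 0.7530744300457282
wrist
[449.2 395.6] [40.  63.9] long at 96.7 mean [449.  397.5  40.4]
top d
[616.4  81. ] [41.2 63.8] long at 88.3 mean [615.2  80.9 159.7]
c
[621.2 182.8] [40.8 64.8] long at 87.7 mean [620.6 182.2 119.7]
[616.6 115.3] [38.7 63.7] long at 86.1 mean [615.3 129.3 119.9]
[613.6  48. ] [39.6 63. ] long at 89.3 mean [612.1  34.1 119.6]
[619.7 177.9] [ 39.6 145.3] long at 87.5 mean [616.  216.7  80.1]
[613.1   3.3] [40.1 40.4] long at 178.1 mean [ 6.112e+02 -4.000e-01  7.980e+01]
[447.7 396. ] [40.4 66.6] long at 97.6 mean [447.5 395.   40.1]
q7 -0.653
TCP [0.4491 0.3955 0.1799] toolY 6.79 tilt [-1.8e-03  3.0e-04 -1.0e+00] | turn(tool)  [-0.1 -0.  -0.1] then shift(tool) [  1.3  -0.3 170.9]
```

View pics/w12.png

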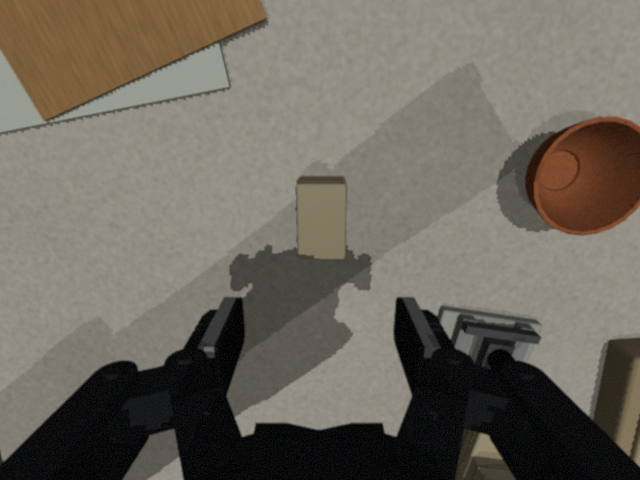

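View pics/t6.png

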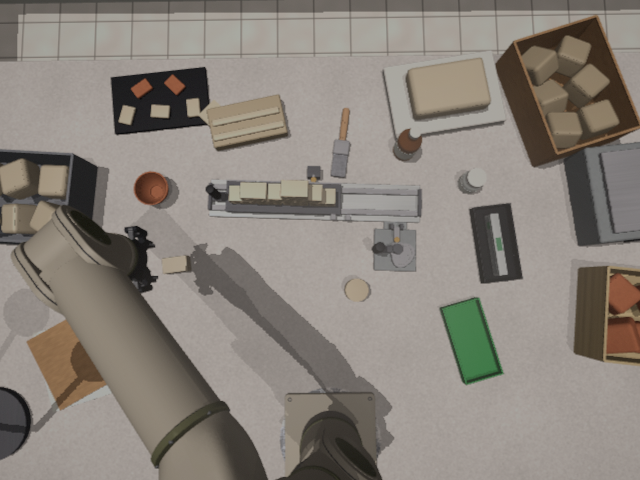

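Emit:
move_arm --pt "0.001 0 0.04 0 0 0 0.5" --pt "0 0 0.05 0 0 0 0.5" --pt "0 0 0.043 0 0 0 0.5" --pt "0 0 0.022 0 0 0 0.5" --pt "0 0 0.012 0 0 0 0.5" --pt "0 0 0.003 0 0 0 0.5" --pt "0 0 0 0 0 0 0.5"

```text
clock: 39.55
position: [0.4479, 0.3979, 0.0103]
ee_rot: [0.663, 0.748, -0.0, -0.001]
ft_force: [0.3, 0.3, 1.0]
grip_width: 0.748
```

Emit:
move_arm --pt "0 0 0 0 0 0 0" --pt "0 0 0 0 0 0 -0.2" --pt "0 0 0 0 0 0 -0.4" --pt "0 0 0 0 0 0 -0.6" --pt "0 0 0 0 0 0 -0.6"

```text
clock: 40.17
position: [0.4481, 0.3983, 0.0107]
ee_rot: [0.663, 0.748, 0.0, -0.001]
ft_force: [0.2, -0.1, 6.7]
grip_width: 0.462
```

Run:
```python
from h import *
o=manip.get_obs();print(o['clock'],o['grip_width'],o['ft_force'].round(1))
goto(.6220,.150,.189,-2.5)
```

```text
40.175 0.4617617092617122 [ 0.2 -0.1  6.7]
q7 -0.64
TCP [0.4481 0.3983 0.0107] toolY 6.91 tilt [-0.0011  0.0017 -1.    ] | turn(tool)  [-0.1 -0.1  9.4] then shift(tool) [-240.5  184.6 -178.3]
```

Emit:
move_arm --pt "0 0 -0.015 0 0 0 -0.6" --pt "0 0 -0.035 0 0 0 -0.6" --pt "0 0 -0.055 0 0 0 -0.6" --pt "0 0 -0.05 0 0 4.7 -0.6" --pt "0 0 -0.025 0 0 4.7 -0.6" --pt "-0.02 0.015 0 0 0 0 -0.6" --pt "-0.042 0.032 0 0 0 0 -0.6" --pt "-0.044 0.034 0 0 0 0 -0.6" --pt "-0.044 0.034 0 0 0 0 -0.6"

```text
clock: 41.3
position: [0.5567, 0.2414, 0.1899]
ee_rot: [0.722, 0.692, -0.001, -0.001]
ft_force: [0.5, 0.7, -2.1]
grip_width: 0.455
```

Emit:
move_arm --pt "-0.044 0.034 0 0 0 0 -0.6" --pt "-0.032 0.025 0 0 0 0 -0.6" --pt "-0.0145 0.0105 0.01 0 0 0 -0.6" --pt "0 0 0 0 0 0 -0.6" --pt "0 0 0 0 0 0 -0.6" --pt "0 0 0 0 0 0 -0.6"

```text
clock: 42.05
position: [0.621, 0.1513, 0.1792]
ee_rot: [0.721, 0.693, -0.001, -0.001]
ft_force: [-0.2, -0.8, -2.7]
grip_width: 0.46
```

Run:
```python
from h import *
held('w13',120)
goto(.6220,.150,.1307,-2.5)
```

```text
t 42.05 grip 0.46 F [-0.2 -0.8 -2.7]
held y [-20.5  19. ] -0.8 x [ 28.6 -34.8] -3.1
surf 899 [128.6   0.5] [21.2  9.8] 89.42 56.0
surf 6288 [36.1  0.8] [51.3 40.3] 0.35 58.5
q7 -0.268
TCP [0.6212 0.151  0.1792] toolY -2.36 tilt [-2.7e-03  8.0e-04 -1.0e+00] | turn(tool)  [-0.2 -0.   0.1] then shift(tool) [-0.9  0.9 48.5]
```

View pics/w13.png

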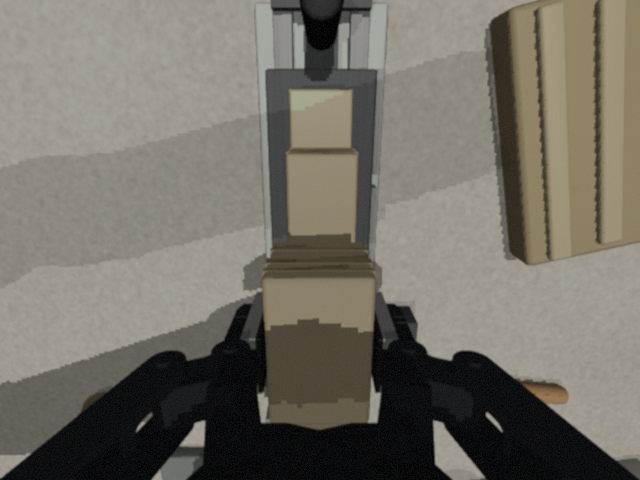

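Emit:
move_arm --pt "-0.0004 0.0006 0.015 0 0 0 -0.6" --pt "0 0 0.02 0 0 0 -0.6" --pt "0 0 0.01 0 0 0 -0.6" --pt "0 0 0.003 0 0 0 -0.6" --pt "0 0 0 0 0 0 -0.6" --pt "0 0 0 0 0 0 -0.6"

```text
clock: 42.85
position: [0.6221, 0.1488, 0.1307]
ee_rot: [0.722, 0.692, -0.001, -0.001]
ft_force: [-2.5, -1.4, -0.4]
grip_width: 0.457
```

Run:
```python
from h import *
o=manip.get_obs();print(o['clock'],o['grip_width'],o['ft_force'].round(1))
goto(.6217,.1504,.1307,-2.5)
```

```text
42.85 0.4574676063829179 [-2.5 -1.4 -0.4]
q7 -0.259
TCP [0.6221 0.1488 0.1307] toolY -2.5 tilt [-0.003 -0.    -1.   ] | turn(tool)  [-0.2  0.   0. ] then shift(tool) [ 1.6 -0.4  0. ]
```

Emit:
move_arm --pt "0 0 -0.003 0 0 0 -0.6" --pt "0.0012 -0.0004 0 0 0 0 -0.6" --pt "0 0 0.0015 0 0 0 -0.6" --pt "0 0 0 0 0 0 -0.6" --pt "0 0 0 0 0 0 -0.6"

```text
clock: 43.48
position: [0.6217, 0.1502, 0.1322]
ee_rot: [0.722, 0.692, -0.001, -0.001]
ft_force: [-0.2, 0.7, -3.4]
grip_width: 0.456
```

Run:
```python
from h import *
o=manip.get_obs();print(o['clock'],o['grip_width'],o['ft_force'].round(1))
goto(.6217,.1504,.1307,-2.5)
```

```text
43.475 0.45607083324038716 [-0.2  0.7 -3.4]
q7 -0.261
TCP [0.6217 0.1502 0.1322] toolY -2.49 tilt [-3.e-03  1.e-04 -1.e+00] | turn(tool)  [-0.2  0.   0. ] then shift(tool) [ 0.2 -0.   1.5]
```

Emit:
move_arm --pt "0 0 0.0016 0 0 0 -0.6" --pt "0 0 0 0 0 0 -0.6" --pt "0 0 0 0 0 0 -0.1" --pt "0 0 0 0 0 0 0.3" --pt "0 0 0 0 0 0 0.5" --pt "0 0 -0.02 0 0 0 0.5" --pt "0 0 -0.04 0 0 0 0.5" --pt "0 0 -0.02 0 0 0 0.5"

```text
clock: 44.48
position: [0.623, 0.1503, 0.2148]
ee_rot: [0.722, 0.692, 0.001, -0.0]
ft_force: [-0.3, 0.1, -0.1]
grip_width: 0.75
```

Run:
```python
from h import *
goto(.626,.2876,.2,87.5)
```

```text
q7 -0.273
TCP [0.623  0.1503 0.2148] toolY -2.5 tilt [ 0.0011  0.0015 -1.    ] | turn(tool)  [  0.1  -0.  -90. ] then shift(tool) [  3.  137.3  14.8]
```

Emit:
move_arm --pt "0.03 0 0 0 0 0 0.2" --pt "0.05 0.001 0 0 0 -5 0.2" --pt "0 0 0 0 0 -10 0.2" --pt "0 0 0 0 0 -10 0.2" --pt "0 0 0 0 0 -10 0.2" --pt "0 0 0 0 0 -10 0.2" --pt "0 0 0 0 0 -10 0.2" --pt "0 0 0 0 0 -10 0.2" --pt "0 0 0 0 0 -10 0.2" --pt "0 0 0 0 0 -10 0.2"

```text
clock: 45.72
position: [0.6268, 0.23, 0.2125]
ee_rot: [0.063, 0.998, 0.0, -0.001]
ft_force: [-0.7, 0.7, -0.0]
grip_width: 0.603
```

Emit:
move_arm --pt "0 0.03 0 0 0 -5 0" --pt "0 0.03 0 0 0 0 0" --pt "0 0 0 0 0 0 0" --pt "0 0 0 0 0 0 0"

```text
clock: 46.22
position: [0.6321, 0.2889, 0.2117]
ee_rot: [0.022, 1.0, -0.0, -0.001]
ft_force: [0.2, -0.1, -0.2]
grip_width: 0.497
```

Run:
```python
from h import *
o=manip.get_obs();print(o['clock'],o['grip_width'])
p,d=shot('wrist','w14');W=world('wrist',d,o)
print('wrist handle');blobs(W,.115,.13,.57,.68,.25,.33,30)
p,d=shot('top','t7');W=world('top',d)
print('top d');blobs(W,.15,.17,.55,.7,-.05,.26);print('c');blobs(W,.112,.128,.55,.7,-.05,.33,20)
goto(.626,.2876,.105,87.5)
```

```text
46.225 0.49747570249468526
wrist handle
[626.1 285.6] [20.7 21.2] long at 100.4 mean [625.1 285.8 122.9]
top d
[619.5 148.6] [41.1 64.4] long at 88.0 mean [618.3 148.4 159.7]
[616.1  80.9] [40.9 63.3] long at 89.1 mean [615.4  80.7 159.7]
c
[621.9 197.2] [35.4 40.4] long at 178.1 mean [621.  200.2 120.2]
[625.1 287.2] [20.2 20.3] long at 101.8 mean [624.2 286.6 121.6]
[613.4  47.8] [39.3 63. ] long at 88.7 mean [612.   33.7 119.6]
[599.3 115.9] [ 3.9 62.6] long at 86.9 mean [598.1 113.5 118.9]
q7 1.03
TCP [0.6322 0.2884 0.2115] toolY 87.41 tilt [-1.8e-03 -3.0e-04 -1.0e+00] | turn(tool)  [-0.  -0.1 -0.1] then shift(tool) [  6.2  -1.  106.5]
```

View pics/w14.png

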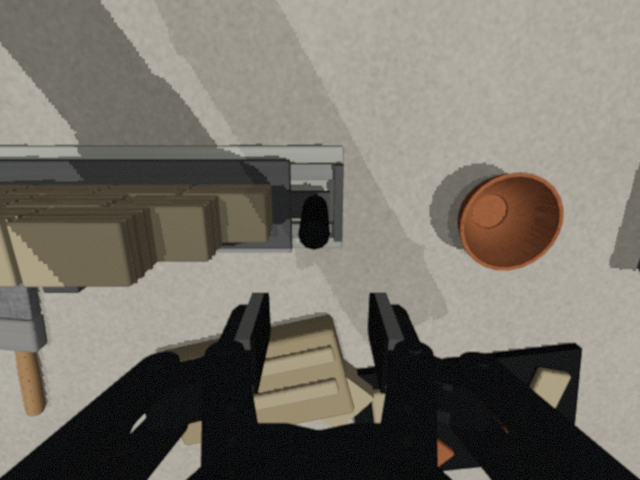

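View pics/t7.png

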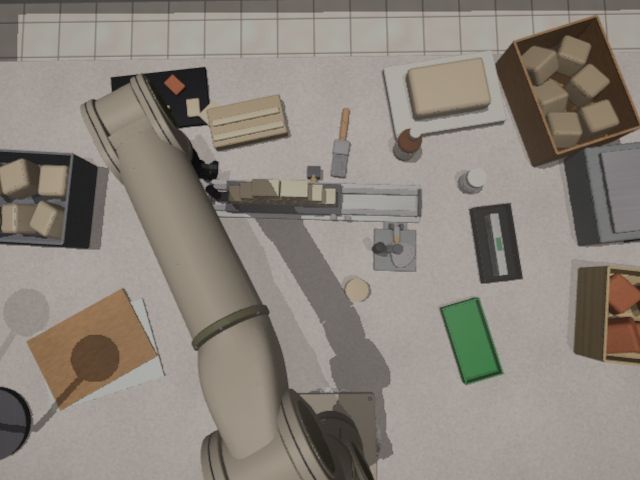

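Emit:
move_arm --pt "0.0055 -0.0015 0.03 0 0 0 0" --pt "0 0 0.04 0 0 0 0" --pt "0 0 0.025 0 0 0 0" --pt "0 0 0.012 0 0 0 0" --pt "0 0 0.004 0 0 0 0" --pt "0 0 0 0 0 0 0" --pt "0 0 0 0 0 0 0"

```text
clock: 47.2
position: [0.6264, 0.2887, 0.1009]
ee_rot: [0.022, 1.0, 0.0, -0.001]
ft_force: [0.1, -0.1, 0.1]
grip_width: 0.499
```

Run:
```python
from h import *
o=manip.get_obs();print(o['clock'],o['grip_width'],o['ft_force'].round(1))
goto(.6267,.2868,.10,87.5)
```

```text
47.2 0.49914555471732236 [ 0.1 -0.1  0.1]
q7 1.025
TCP [0.6264 0.2887 0.1009] toolY 87.51 tilt [-1.3e-03  9.0e-04 -1.0e+00] | turn(tool)  [ 0.  -0.1  0. ] then shift(tool) [-0.4 -1.9  0.9]
```

Emit:
move_arm --pt "0 -0.0018 0 0 0 0 0" --pt "0 0 0 0 0 0 -0.2" --pt "0 0 0 0 0 0 -0.4" --pt "0 0 0 0 0 0 -0.6" --pt "0 0 0 0 0 0 -0.7" --pt "0 0 0 0 0 0 -0.7" --force 40

```text
clock: 47.95
position: [0.6258, 0.2866, 0.1]
ee_rot: [0.022, 1.0, -0.0, -0.001]
ft_force: [-2.7, -1.7, 5.0]
grip_width: 0.24
```

Run:
```python
from h import *
o=manip.get_obs();print(o['clock'],o['grip_width'],o['ft_force'].round(1))
goto(.6202,.1368,.10,87.5)
```

```text
47.95 0.24027196514916963 [-2.7 -1.7  5. ]
q7 1.027
TCP [0.6258 0.2866 0.1   ] toolY 87.5 tilt [-0.0027  0.     -1.    ] | turn(tool)  [-0.  -0.2  0. ] then shift(tool) [  -1.  -149.9    0. ]
```

Emit:
move_arm --pt "0 -0.003 0 0 0 0 -0.7" --pt "0 -0.006 0 0 0 0 -0.7" --pt "0 -0.009 0 0 0 0 -0.7" --pt "0 -0.011 0 0 0 0 -0.7" --pt "0 -0.011 0 0 0 0 -0.7" --pt "0 -0.011 0 0 0 0 -0.7" --pt "0 -0.011 0 0 0 0 -0.7" --pt "0 -0.008 0 0 0 0 -0.7" --pt "0 -0.005 0 0 0 0 -0.7" --pt "0 -0.002 0 0 0 0 -0.7"

```text
clock: 49.2
position: [0.6224, 0.2098, 0.1]
ee_rot: [0.022, 1.0, 0.0, -0.001]
ft_force: [-1.8, 4.5, 4.5]
grip_width: 0.243
```

Run:
```python
from h import *
o=manip.get_obs();print(o['clock'],o['grip_width'],o['ft_force'].round(1))
goto(.6192,.1367,.10,87.5)
```

```text
49.2 0.24337696677050966 [-1.8  4.5  4.5]
q7 1.134
TCP [0.6224 0.2098 0.1   ] toolY 87.51 tilt [-2.6e-03  6.0e-04 -1.0e+00] | turn(tool)  [ 0.  -0.1  0. ] then shift(tool) [  0.  -73.2   0. ]
```

Emit:
move_arm --pt "0 -0.003 0 0 0 0 -0.7" --pt "0 -0.006 0 0 0 0 -0.7" --pt "0 -0.009 0 0 0 0 -0.7" --pt "0 -0.011 0 0 0 0 -0.7" --pt "0 -0.011 0 0 0 0 -0.7" --pt "0 -0.011 0 0 0 0 -0.7" --pt "0 -0.009 0 0 0 0 -0.7" --pt "0 -0.007 0 0 0 0 -0.7" --pt "0 -0.004 0 0 0 0 -0.7" --pt "0 -0.002 0 0 0 0 -0.7"

```text
clock: 50.45
position: [0.6193, 0.1381, 0.1]
ee_rot: [0.021, 1.0, 0.001, -0.001]
ft_force: [0.8, 10.2, 3.8]
grip_width: 0.245
```

Emit:
move_arm --pt "0 0 0 0 0 0 -0.7" --pt "0 0 0 0 0 0 -0.7"

```text
clock: 50.7
position: [0.6193, 0.1381, 0.1]
ee_rot: [0.021, 1.0, 0.001, -0.001]
ft_force: [0.2, 6.5, 5.0]
grip_width: 0.239
```

Run:
```python
from h import *
o=manip.get_obs();print(o['clock'],o['grip_width'],o['ft_force'].round(1))
goto(.6192,.1367,.10,87.5)
p,d=shot('top','t8');W=world('top',d)
print('top d');blobs(W,.15,.17,.55,.7,-.2,.2);print('c');blobs(W,.112,.128,.55,.7,-.2,.33,20)
p=cv2.imread('pics/t8.png');cv2.imwrite('pics/t8c.png',cv2.resize(p[160:280,270:430],(800,600),interpolation=cv2.INTER_CUBIC))
```

```text
50.7 0.23854711621260247 [0.2 6.5 5. ]
q7 1.245
TCP [0.6193 0.1381 0.1   ] toolY 87.58 tilt [-0.0023  0.0015 -1.    ] | turn(tool)  [ 0.1 -0.1  0.1] then shift(tool) [-0.  -1.4 -0. ]
top d
[612.9   1.5] [40.5 63.4] long at 88.9 mean [612.2   1.1 159.7]
[609.8 -65.9] [40.4 63.1] long at 88.7 mean [609.2 -65.9 159.4]
c
[615.3  50.4] [34.2 39.9] long at 179.6 mean [615.2  50.6 119.6]
[610.1 -66.1] [ 41.  130.8] long at 87.5 mean [ 603.5 -102.   119.6]
```

View pics/t8c.png

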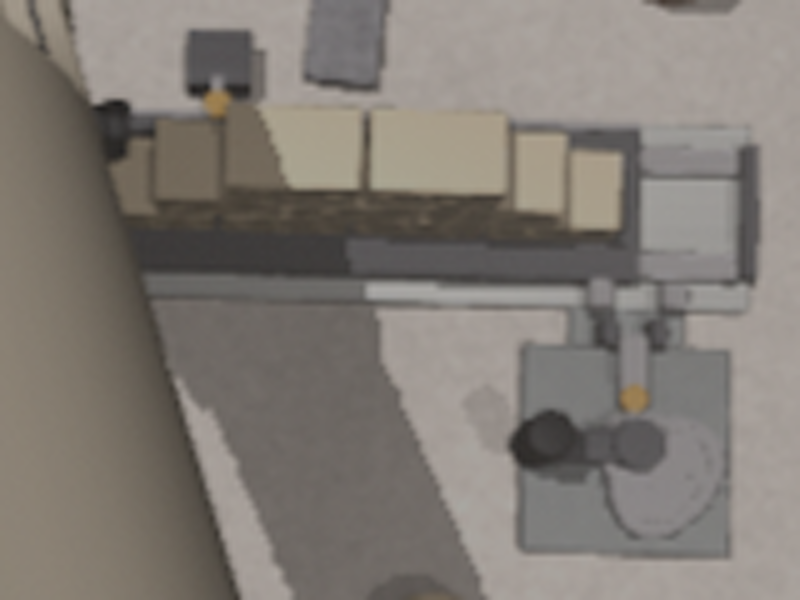

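Emit:
move_arm --pt "0 -0.0015 0 0 0 0 -0.7" --pt "0 -0.001 0 0 0 0 -0.7" --pt "0 0 0 0 0 0 -0.7"

```text
clock: 51.12
position: [0.6192, 0.1377, 0.1]
ee_rot: [0.02, 1.0, 0.002, -0.001]
ft_force: [1.9, 13.1, 2.4]
grip_width: 0.239
```

Run:
```python
from h import *
o=manip.get_obs();print(o['clock'],o['grip_width'],o['ft_force'].round(1))
goto(.6192,.1367,.10,87.5)
p,d=shot('top','t9');W=world('top',d)
print('top d');blobs(W,.15,.17,.55,.7,-.2,.2)
```

```text
51.125 0.23918208755966291 [ 1.9 13.1  2.4]
q7 1.249
TCP [0.6192 0.1377 0.1   ] toolY 87.67 tilt [-0.0015  0.0038 -1.    ] | turn(tool)  [ 0.2 -0.1  0.2] then shift(tool) [-0. -1.  0.]
top d
[612.6   1.6] [41.4 62.9] long at 89.1 mean [612.1   1.  159.6]
[609.6 -66.2] [40.7 63. ] long at 88.7 mean [609.1 -66.4 159.7]
```

Run:
```python
from h import *
p=cv2.imread('pics/t9.png');cv2.imwrite('pics/t9c.png',cv2.resize(p[205:253,365:429],(800,600),interpolation=cv2.INTER_CUBIC))
W=world('top',np.load('pics/t9.npy'))
np.set_printoptions(linewidth=250)
print((W[208:232,384:408,2]*1000).round().astype(int))
print(W[219,384:408,1].round(3));
```

```text
[[  42   41   41   42   47   44   46   40   40   39   36   40   39   13    8   11   13   13   10   11   12    7   11   11]
 [  43   40   39   44   38   37   43   37   36   42   41   44   38   10   10   11   12   13   12   14    9    6   10   11]
 [  41   40   41   36   40   37   42   40   46   39   42   39   41   12   12   11    9   14    9   15   15   15   15   12]
 [  41   42   40   41   36   42   38   42   37   41   43   36   40   26   27   25   21   25   25   23   25   21   25   27]
 [  35   38   35   39   40   39   39   39   40   39   37   38   40   23   23   24   21   24   23   21   24   22   25   26]
 [  38   40   36 1168   42   40   42   43   40   40   40   37   42   26   25   22   22   25   24   22   23   23   20   23]
 [  36   41   36   43   41   39   38   41   40   38   38   40   36   19   24   25   23   22   22   19   26   21   24   27]
 [  40   40   36   39   40   42   41   43   41   44   40   39   41   24   24   24   26   22   24   22   23   27   25   21]
 [  35   36   36   38   35   41   40   35   39   35   37   36   39   14   14   15   10   16   38   40   13   15   15
[... 1322 characters left out ...]
5   38   37   11    8    7   -5    1]
 [   9   12   11    6    9   26   38   39   38   30   36   33   39   34   36   29   39   41   40    7    8    7    1   -1]
 [  15   12   15   14   17   24   25   28   11   30   35   36   37   38   38   31   31   30   34   12    9    8    1   -1]
 [  19   13   18   17   16   14   16   19   17   31   38   34   42   37   33   14   18   15   18   16   15   18   14   15]
 [  17   14   16   18   15   13   15   17   17   32   36   38   35   37   38   18   15   15   17   17   16   20   18   15]]
[-0.151 -0.153 -0.156 -0.154 -0.157 -0.159 -0.162 -0.164 -0.171 -0.174 -0.176 -0.179 -0.183 -0.185 -0.188 -0.19  -0.193 -0.192 -0.193 -0.195 -0.198 -0.2   -0.203 -0.212]
```

View pics/t9c.png

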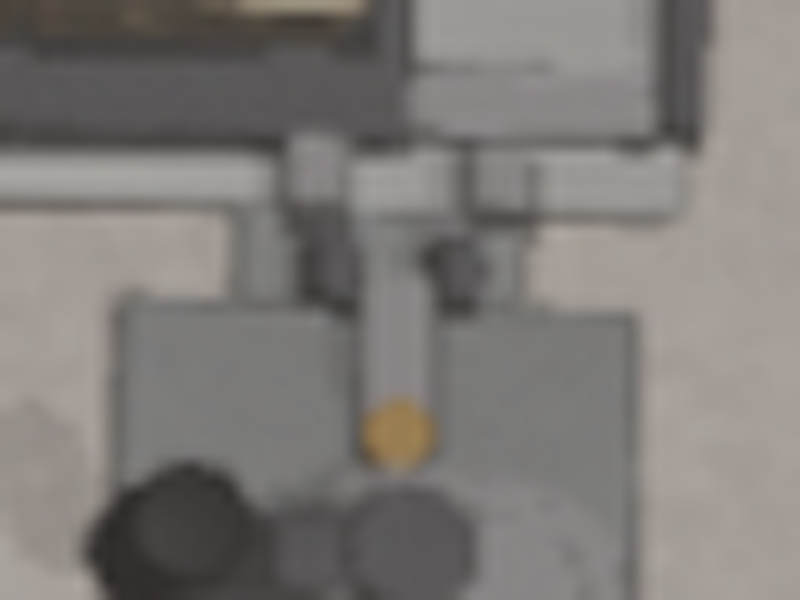

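Emit:
move_arm --pt "0 0.002 0 0 0 0 -0.7" --pt "0 0 0 0 0 0 -0.7" --pt "0 0 0 0 0 0 -0.4" --pt "0 0 0 0 0 0 -0.2" --pt "0 0 0 0 0 0 0" --pt "0 0 0 0 0 0 0"

```text
clock: 51.92
position: [0.6191, 0.1357, 0.0995]
ee_rot: [0.022, 1.0, -0.0, -0.002]
ft_force: [0.1, 1.3, 0.6]
grip_width: 0.507
```

Run:
```python
from h import *
o=manip.get_obs();print(o['clock'],o['grip_width'],o['ft_force'].round(1))
goto(.6192,.1367,.10,87.5)
p,d=shot('top','t10');W=world('top',d)
print('top d');blobs(W,.15,.17,.55,.7,-.2,.2)
P=W[203:212,360:396]; 
# carrier plate -y end edge at z 40
z=W[...,2]; r=W[206:213]; m=(z[206:213]>.03)&(z[206:213]<.05); print('plate end y min',[round(r[i][m[i]][:,1].min(),4) for i in range(7)])
```

```text
51.925 0.5068477931742923 [0.1 1.3 0.6]
q7 1.246
TCP [0.6191 0.1357 0.0995] toolY 87.47 tilt [-3.2e-03 -5.0e-04 -1.0e+00] | turn(tool)  [-0.  -0.2 -0. ] then shift(tool) [-0.1  1.  -0.5]
top d
[612.9   1.6] [40.3 63.4] long at 89.0 mean [612.2   1.6 159.6]
[610.  -66.2] [40.2 64.3] long at 87.6 mean [609.2 -65.9 159.6]
plate end y min [np.float64(-0.6504), np.float64(-0.6532), np.float64(-0.6515), np.float64(-0.6538), np.float64(-0.6519), np.float64(-0.6535), np.float64(-0.6523)]
```

Run:
```python
from h import *
for n in ('top0','t2','t7','t8','t9','t10'):
    p=cv2.imread(f'pics/{n}.png')[165:190,300:328].astype(int); b,g,r=p[...,0],p[...,1],p[...,2]
    m=(r-b>50); v,u=np.where(m); print(n,m.sum(),u.mean()+300,v.mean()+165)
    W=world('top',np.load(f'pics/{n}.npy'))
p=cv2.imread('pics/t10.png');cv2.imwrite('pics/t10c.png',cv2.resize(p[165:201,290:338],(800,600),interpolation=cv2.INTER_CUBIC))
```

```text
top0 20 313.05 179.1
t2 20 313.05 179.1
t7 20 313.05 179.1
t8 17 312.88235294117646 180.2941176470588
t9 17 312.88235294117646 180.2941176470588
t10 17 312.88235294117646 180.2941176470588
```

View pics/t10c.png

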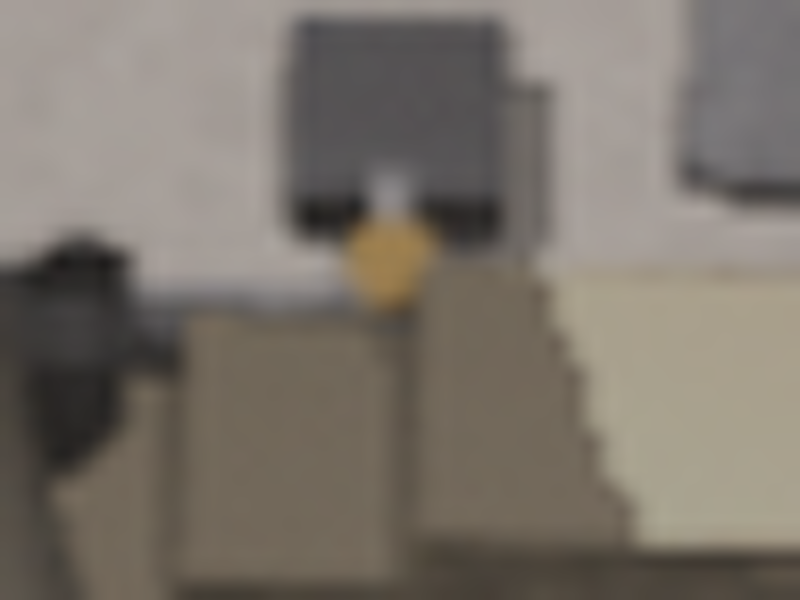

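Emit:
move_arm --pt "0 0 -0.02 0 0 0 0" --pt "0 0 -0.04 0 0 0 0" --pt "0 0 -0.045 0 0 0 0" --pt "0 0 -0.015 0 0 5 0" --pt "0 0 0 0 0 10 0" --pt "0 0 0 0 0 10 0" --pt "0 0 0 0 0 0 0"

```text
clock: 52.85
position: [0.6197, 0.1364, 0.2212]
ee_rot: [0.237, 0.972, 0.0, -0.001]
ft_force: [-0.1, 0.1, -0.1]
grip_width: 0.5
```

Run:
```python
from h import *
o=manip.get_obs();print(o['clock'],o['grip_width'],o['ft_force'].round(1))
goto(.481,-.1199,.20,62.5)
```

```text
52.85 0.49968704651725426 [-0.1  0.1 -0.1]
q7 0.827
TCP [0.6197 0.1364 0.2212] toolY 62.58 tilt [-1.4e-03  4.0e-04 -1.0e+00] | turn(tool)  [-0.  -0.1  0.1] then shift(tool) [   4.7 -291.4   21.2]
```

Emit:
move_arm --pt "0.001 -0.03 0 0 0 0 0" --pt "0.001 -0.055 0 0 0 0 0" --pt "0.001 -0.055 0 0 0 0 0" --pt "0.001 -0.055 0 0 0 0 0" --pt "0.001 -0.055 0 0 0 0 0" --pt "0 -0.0415 0 0 0 0 0" --pt "0 0 0 0 0 0 0" --pt "0 0 0 0 0 0 0"

```text
clock: 53.85
position: [0.4809, -0.1194, 0.2207]
ee_rot: [0.236, 0.972, -0.0, -0.001]
ft_force: [-0.6, 0.7, 0.4]
grip_width: 0.498
```

Run:
```python
from h import *
o=manip.get_obs();print(o['clock'],o['grip_width'],o['ft_force'].round(1))
p,d=shot('wrist','w15');W=world('wrist',d,o)
print('crank handle');blobs(W,.122,.136,.42,.54,-.2,-.08,30)
print('hub');blobs(W,.05,.065,.42,.54,-.2,-.08,30)
goto(.481,-.1199,.10,62.5)
p,d=shot('top','t11');W=world('top',d);blobs(W,.122,.136,.42,.54,-.2,-.08,20)
print('top d');blobs(W,.15,.17,.55,.7,-.2,.2);blobs(W,.112,.128,.55,.7,-.2,.25,20)
```

```text
53.85 0.497543381344503 [-0.6  0.7  0.4]
crank handle
[ 480.2 -121.9] [22.7 23. ] long at 15.1 mean [ 479.1 -121.4  129.9]
hub
[ 477.  -150.4] [25.3 78.6] long at 98.2 mean [ 479.5 -162.1   55.6]
q7 1.256
TCP [ 0.4811 -0.1189  0.2205] toolY 62.71 tilt [-2.2e-03  3.0e-04 -1.0e+00] | turn(tool)  [-0.  -0.1  0.2] then shift(tool) [ -0.4  -0.9 120.5]
[ 476.1 -113.3] [ 6.8 17. ] long at 32.8 mean [ 475.9 -113.3  129.7]
top d
[612.7   1.6] [40.8 63.6] long at 88.9 mean [612.3   1.7 159.5]
[610.3 -66.2] [41.  63.9] long at 88.9 mean [609.3 -65.9 159.6]
[615.1  35.8] [40.8 64.2] long at 87.5 mean [613.8  49.3 119.7]
[618.2 140.6] [19.1 19.2] long at 137.6 mean [618.1 140.1 122.3]
[ 608.6 -101.3] [40.9 60. ] long at 87.3 mean [ 605.9 -114.7  119.6]
[594.2 -32.4] [ 6.  64.9] long at 87.3 mean [591.9 -34.5 120.1]
```

View pics/w15.png

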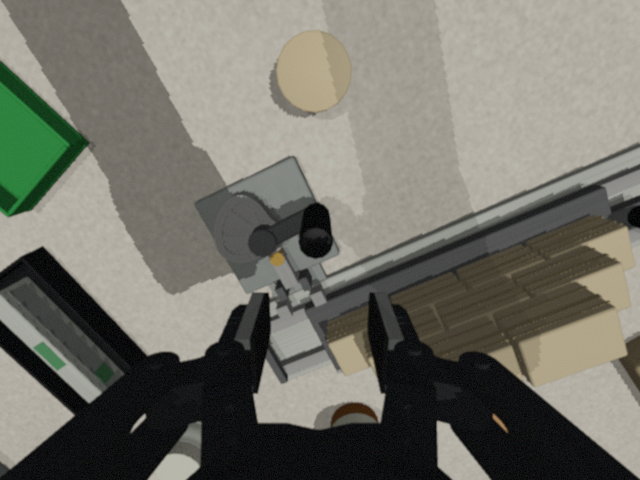

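View pics/t11.png

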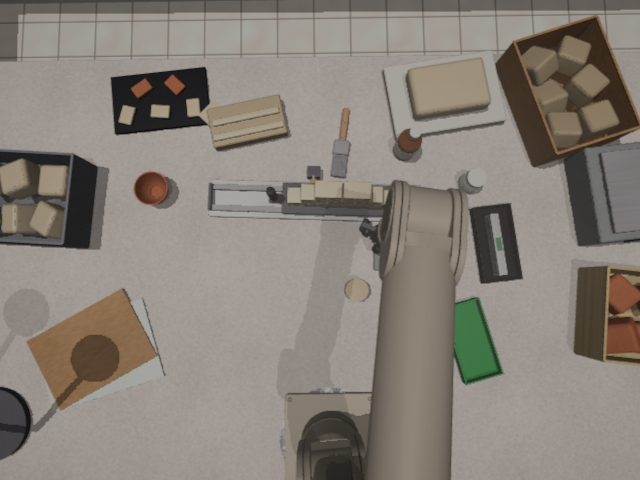

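Emit:
move_arm --pt "0 -0.002 0.03 0 0 0 0" --pt "0 0 0.045 0 0 0 0" --pt "0 0 0.03 0 0 0 0" --pt "0 0 0.012 0 0 0 0" --pt "0 0 0.003 0 0 0 0" --pt "0 0 0 0 0 0 0" --pt "0 0 0 0 0 0 0"

```text
clock: 54.82
position: [0.48, -0.1218, 0.1011]
ee_rot: [0.238, 0.971, -0.0, -0.001]
ft_force: [0.3, -0.6, -0.6]
grip_width: 0.5
```

Emit:
move_arm --pt "0 0 0 0 0 0 -0.2" --pt "0 0 0 0 0 0 -0.4" --pt "0 0 0 0 0 0 -0.5" --pt "0 0 0 0 0 0 -0.6" --pt "0 0 0 0 0 0 -0.6" --force 50

```text
clock: 55.45
position: [0.4796, -0.1215, 0.1005]
ee_rot: [0.237, 0.971, -0.0, -0.001]
ft_force: [-1.1, 2.6, 5.7]
grip_width: 0.265
```

Run:
```python
from h import *
o=manip.get_obs();print(o['clock'],o['grip_width'],o['ft_force'].round(1))
goto(.481,-.1199,.10,62.5)
```

```text
55.45 0.26542714245887805 [-1.1  2.6  5.7]
q7 1.288
TCP [ 0.4796 -0.1215  0.1005] toolY 62.53 tilt [-2.1e-03  4.0e-04 -1.0e+00] | turn(tool)  [-0.  -0.1  0. ] then shift(tool) [-0.5  2.   0.5]
```

```bash
cat >> h.py <<'E'
def arc(ax,th0,ths,a):
    p=lambda t:np.array(ax)+.055*np.array([np.cos(np.radians(87.5+t)),np.sin(np.radians(87.5+t))])
    b=np.radians(a); X=np.array([-np.sin(b),np.cos(b)]);Y=np.array([np.cos(b),np.sin(b)])
    for t in ths:
        d=p(t)-p(th0); print(t,'world',(p(t)*1000).round(1),'tool',(d@X*1000).round(1),(d@Y*1000).round(1)); th0=t
E
python3 - <<'E'
from h import *
arc((.478,-.1763),0,[3,8,14,21,28,35,42,49,56,63,70,77,84,91,98,105,112,119,126,131,135,137.5],62.5)
E
```

```text
3 world [ 477.5 -121.3] tool 2.6 -1.3
8 world [ 472.7 -121.6] tool 4.1 -2.4
14 world [ 467.  -122.4] tool 4.7 -3.4
21 world [ 460.5 -124.1] tool 5.0 -4.5
28 world [ 454.3 -126.7] tool 4.4 -5.1
35 world [ 448.4 -129.9] tool 3.7 -5.6
42 world [ 443.  -133.9] tool 3.0 -6.0
49 world [ 438.1 -138.4] tool 2.2 -6.3
56 world [ 433.8 -143.6] tool 1.5 -6.6
63 world [ 430.1 -149.2] tool 0.6 -6.7
70 world [ 427.2 -155.3] tool -0.2 -6.7
77 world [ 425.  -161.6] tool -1.0 -6.6
84 world [ 423.6 -168.2] tool -1.8 -6.5
91 world [ 423.  -174.9] tool -2.6 -6.2
98 world [ 423.3 -181.6] tool -3.3 -5.8
105 world [ 424.3 -188.2] tool -4.0 -5.4
112 world [ 426.2 -194.7] tool -4.6 -4.9
119 world [ 428.8 -200.8] tool -5.2 -4.3
126 world [ 432.1 -206.7] tool -5.7 -3.6
131 world [ 435.  -210.5] tool -4.3 -2.1
135 world [ 437.4 -213.5] tool -3.6 -1.4
137.5 world [ 439.1 -215.2] tool -2.3 -0.8
```

Emit:
move_arm --pt "0.0026 -0.0013 0 0 0 0 -0.6" --pt "0.0041 -0.0024 0 0 0 0 -0.6" --pt "0.0047 -0.0034 0 0 0 0 -0.6" --pt "0.005 -0.0045 0 0 0 0 -0.6" --pt "0.0044 -0.0051 0 0 0 0 -0.6" --pt "0.0037 -0.0056 0 0 0 0 -0.6" --pt "0 0 0 0 0 0 -0.6"

```text
clock: 56.32
position: [0.4482, -0.1314, 0.1006]
ee_rot: [0.238, 0.971, -0.001, 0.0]
ft_force: [5.6, -4.7, -0.9]
grip_width: 0.263
```

Run:
```python
from h import *
o=manip.get_obs();print(o['clock'],o['grip_width'],o['ft_force'].round(1))
p=o['position'][:2]-np.array([.478,-.1763]); print(p,np.hypot(*p),np.degrees(np.arctan2(p[1],p[0]))-87.5)
goto(.4484,-.1299,.10,62.5)
```

```text
56.325 0.2628279606326082 [ 5.6 -4.7 -0.9]
[-0.02981363  0.04485355] 0.05385808299743121 36.111524966361685
q7 1.304
TCP [ 0.4482 -0.1314  0.1006] toolY 62.46 tilt [ 4.0e-04 -1.5e-03 -1.0e+00] | turn(tool)  [-0.1  0.1 -0. ] then shift(tool) [0.5 1.5 0.6]
```

Emit:
move_arm --pt "0.003 -0.006 0 0 0 0 -0.6" --pt "0.0022 -0.0063 0 0 0 0 -0.6" --pt "0.0015 -0.0066 0 0 0 0 -0.6" --pt "0.0006 -0.0067 0 0 0 0 -0.6" --pt "-0.0002 -0.0067 0 0 0 0 -0.6" --pt "-0.001 -0.0066 0 0 0 0 -0.6" --pt "-0.0018 -0.0065 0 0 0 0 -0.6" --pt "-0.0026 -0.0062 0 0 0 0 -0.6" --pt "0 0 0 0 0 0 -0.6"

```text
clock: 57.45
position: [0.4248, -0.1741, 0.1006]
ee_rot: [0.237, 0.972, 0.001, 0.001]
ft_force: [15.7, 4.0, -9.2]
grip_width: 0.267
```

Run:
```python
from h import *
o=manip.get_obs();print(o['clock'],o['grip_width'],o['ft_force'].round(1))
p=o['position'][:2]-np.array([.478,-.1763]); print(p,np.hypot(*p),(np.degrees(np.arctan2(p[1],p[0]))-87.5)%360)
goto(.423,-.1749,.10,62.5)
```

```text
57.45 0.2667553680344341 [15.7  4.  -9.2]
[-0.05318988  0.00222878] 0.05323655561926702 90.10057714270283
q7 1.412
TCP [ 0.4248 -0.1741  0.1006] toolY 62.61 tilt [ 2.9e-03  4.0e-04 -1.0e+00] | turn(tool)  [0.1 0.1 0.1] then shift(tool) [ 1.2 -1.6  0.6]
```

Emit:
move_arm --pt "-0.0046 -0.0051 0 0 0 0 -0.6" --pt "-0.004 -0.0054 0 0 0 0 -0.6" --pt "-0.0046 -0.0049 0 0 0 0 -0.6" --pt "-0.0052 -0.0043 0 0 0 0 -0.6" --pt "-0.0057 -0.0036 0 0 0 0 -0.6" --pt "-0.0043 -0.0021 0 0 0 0 -0.6" --pt "-0.0036 -0.0014 0 0 0 0 -0.6" --pt "-0.0023 -0.0008 0 0 0 0 -0.6" --pt "0 0 0 0 0 0 -0.6" --pt "0 0 0 0 0 0 -0.6"

```text
clock: 58.7
position: [0.4401, -0.2143, 0.1005]
ee_rot: [0.237, 0.971, 0.0, -0.001]
ft_force: [0.7, 6.2, 5.7]
grip_width: 0.26
```

Run:
```python
from h import *
o=manip.get_obs();print(o['clock'],o['grip_width'],o['ft_force'].round(1))
p=o['position'][:2]-np.array([.4796,-.1763]); print(p,np.hypot(*p),(np.degrees(np.arctan2(p[1],p[0]))-87.5)%360)
```

```text
58.7 0.2598075610593654 [0.7 6.2 5.7]
[-0.03946065 -0.0380082 ] 0.05478837389213422 136.42589571142798
```

Emit:
move_arm --pt "0 0 0 0 0 0 -0.4" --pt "0 0 0 0 0 0 -0.2" --pt "0 0 0 0 0 0 0" --pt "0 0 0 0 0 0 0" --pt "0 0 -0.02 0 0 0 0" --pt "0 0 -0.045 0 0 0 0" --pt "0 0 -0.045 0 0 0 0" --pt "0 0 -0.03 0 0 0 0"

```text
clock: 59.7
position: [0.4403, -0.2159, 0.2423]
ee_rot: [0.238, 0.971, -0.0, -0.0]
ft_force: [-0.0, 0.3, -0.2]
grip_width: 0.501
```

Run:
```python
from h import *
p,d=shot('wrist','w16')
goto(.42,.15,.30,30)
```

```text
q7 1.46
TCP [ 0.4415 -0.2164  0.2457] toolY 62.49 tilt [ 0.0031 -0.0015 -1.    ] | turn(tool)  [ 0.1  0.2 32.5] then shift(tool) [328.  164.6 -54.3]
```

View pics/w16.png

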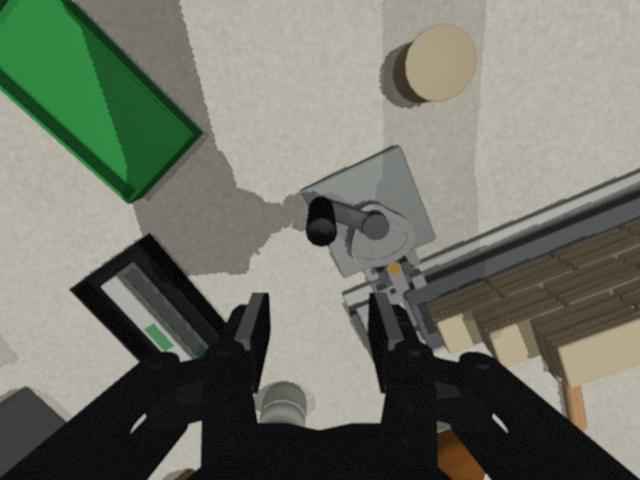

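Emit:
move_arm --pt "0.014 0.022 -0.02 0 0 0 0" --pt "0.027 0.045 -0.02 0 0 0 0" --pt "0.027 0.045 -0.01 0 0 0 0" --pt "0.027 0.045 0 0 0 0 0" --pt "0.027 0.045 0 0 0 0 0" --pt "0.027 0.045 0 0 0 0 0" --pt "0.027 0.045 0 0 0 0 0" --pt "0.014 0.022 0 0 0 0 0" --pt "0 0 0 0 0 0 0" --pt "0 0 0 0 0 0 0"

```text
clock: 61.0
position: [0.4167, 0.1497, 0.2901]
ee_rot: [0.238, 0.971, -0.001, -0.001]
ft_force: [-0.1, -0.7, -0.5]
grip_width: 0.5
```

Run:
```python
from h import *
p,d=shot('top','t12');W=world('top',d); shot('scene','s2'); print(manip.get_obs()['clock'])
print('d');blobs(W,.15,.17,.55,.7,-.2,.2);print('c');blobs(W,.112,.128,.55,.7,-.2,.25,20);print('course');blobs(W,.072,.088,.55,.7,-.2,.25,20)
print('crank h');blobs(W,.122,.136,.38,.54,-.28,-.08,20)
p=cv2.imread('pics/t12.png');cv2.imwrite('pics/t12c.png',cv2.resize(p[175:271,300:428],(800,600),interpolation=cv2.INTER_CUBIC))
p=cv2.imread('pics/s2.png');cv2.imwrite('pics/s2c.png',cv2.resize(p[210:360,200:400],(800,600),interpolation=cv2.INTER_CUBIC))
```

```text
61.1
d
[612.1   1.6] [41.2 63.3] long at 89.2 mean [612.3   1.6 159.6]
[609.4 -66.1] [40.7 63.9] long at 89.0 mean [609.3 -65.9 159.6]
c
[614.8  35.8] [41.1 63.6] long at 88.2 mean [613.7  49.3 119.7]
[618.5 139.7] [19.5 20.2] long at 2.0 mean [618.1 140.2 122.3]
[608.5 -99.7] [40.7 63.9] long at 87.9 mean [ 605.6 -114.3  119.7]
[594.4 -26.5] [ 6.4 52.4] long at 86.4 mean [592.1 -28.8 119.4]
course
[615.6  71.5] [40.3 61.9] long at 86.6 mean [614.1  84.9  79.8]
[ 606.6 -133. ] [41.  62.8] long at 89.2 mean [ 604.2 -148.4   79.7]
[595.9  -5.9] [ 7.8 79.8] long at 87.1 mean [593.6  -1.8  79.3]
crank h
[ 441.  -212.9] [21.5 22.6] long at 115.6 mean [ 440.7 -211.9  129.2]
```

View pics/t12c.png

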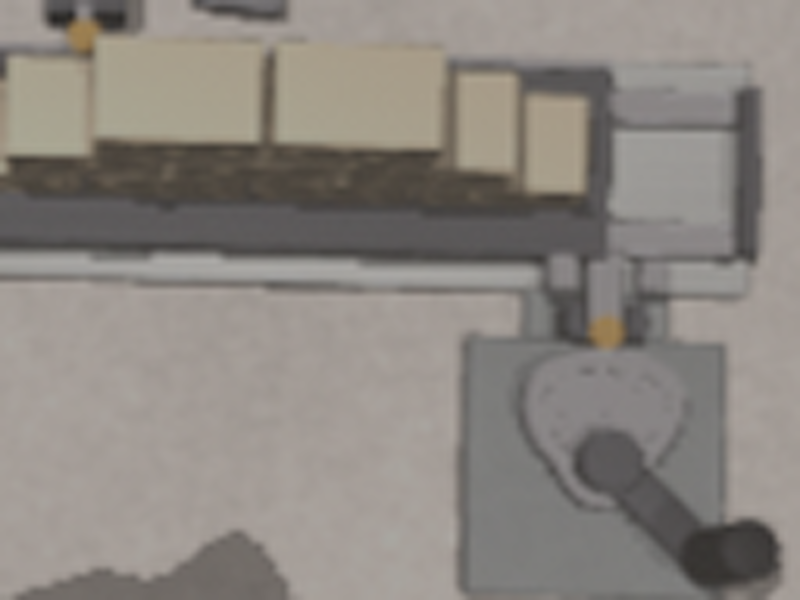

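View pics/s2c.png

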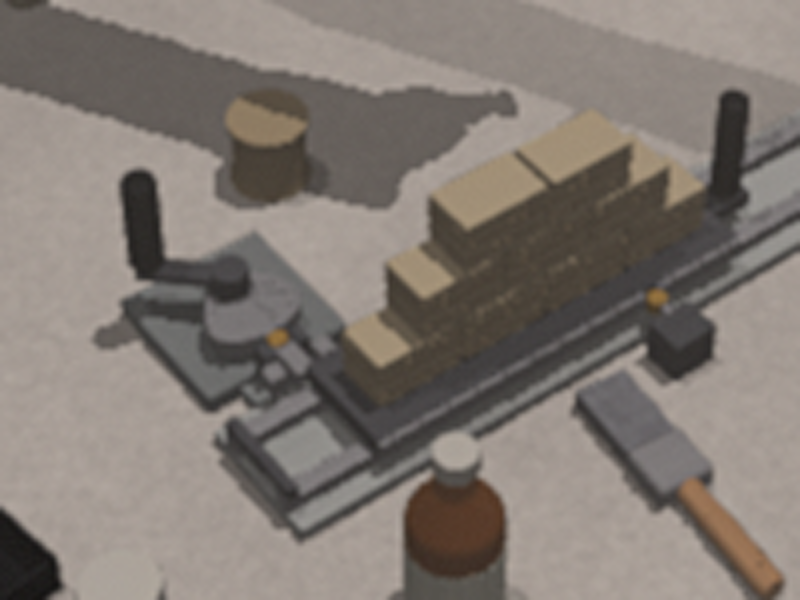

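View pics/t12.png

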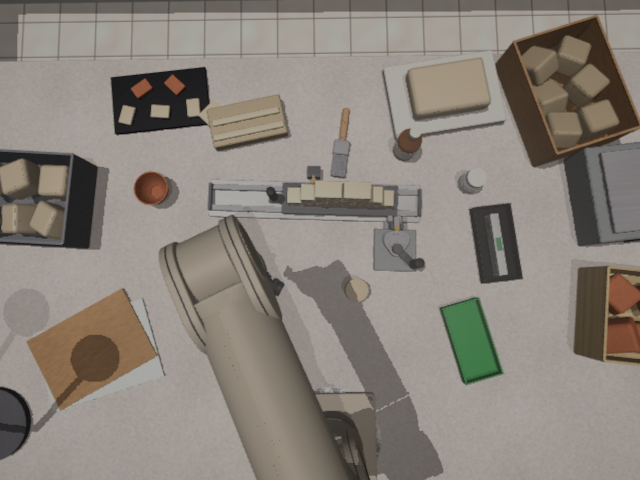

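Run:
```python
from h import *
print(manip.hand_in(), manip.get_obs()['clock'])
```

```text
the job is handed in; nothing more can be done
the job is handed in; nothing more can be done
```

The job is done and handed in at about 61 s, well inside the 210 s limit. The level stands in the black tray. All five blocks are laid, three in the second course and two in the third. After that I slid the carrier into the detent and cranked the cam into the dwell.

My last checks, from the top and scene pictures:
- **Wall:** before the slide, each block centre was within about 1 mm of its seat along the wall, and neighbours were 67–68 mm apart. Afterwards the two third-course blocks were still 67.8 mm apart and the wall stood intact. The second course was partly hidden by then, so I only rechecked it by eye.
- **Carrier:** the detent roller has dropped about 3 mm into the notch.
- **Lock bolt:** it stands out between the lugs with similar gaps on both sides.
- **Crank:** it stands at about 2.30–2.38 rad, inside the flat dwell of 1.85–2.95.
- **Bystanders:** I saw none of them move.

One reading disagreed: the top camera put the carrier's travel at about 147 mm and the arm's own motion at about 149 mm, against the nominal 150 mm. I took the roller in the notch and the even bolt gaps as proof that it is in the detent.

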